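Air off the wiped mixing beakers on the extraction tray and nest them

TASK

The steel mixing beakers on the bench have just been wiped out with solvent. Pull the extraction tray's knob out until it clicks, to start the fan, then stand every beaker upright, side by side, on the grille and leave them all there together for at least three seconds to air before you switch the fan off by pushing the knob fully home. Then put the beakers away in the small wooden tray, nested in size order, each one standing upright inside the next larger, without shoving the other things on the bench about.

Things in the scene. Friction and masses are not known exactly. Their poses are not given: they have to be found in the camera images.
- beaker_70: Round plain stainless-steel mixing beaker, open at the top, heavy foot: 70 mm outside diameter at the rim, 64 mm at the foot, 62 mm tall, wall 2.5 mm, inner floor 18 mm above its underside. Origin at the centre of the underside, z up through the mouth. It may be absent.
- beaker_58: Round plain stainless-steel mixing beaker, open at the top, heavy foot: 58 mm outside diameter at the rim, 52 mm at the foot, 60 mm tall, wall 2.5 mm, inner floor 18 mm above its underside. Origin at the centre of the underside, z up through the mouth. It may be absent.
- beaker_47: Round plain stainless-steel mixing beaker, open at the top, heavy foot: 47 mm outside diameter at the rim, 41 mm at the foot, 58 mm tall, wall 2.5 mm, inner floor 18 mm above its underside. Origin at the centre of the underside, z up through the mouth. It may be absent.
- beaker_37: Round plain stainless-steel mixing beaker, open at the top, heavy foot: 37 mm outside diameter at the rim, 31 mm at the foot, 56 mm tall, wall 2.5 mm, inner floor 18 mm above its underside. Origin at the centre of the underside, z up through the mouth. It may be absent.
- grille (a point): Centre of the flat perforated grille of the bench extraction tray (fixed grey sheet-metal box with fan and hose), 40 mm above the bench, on its top face. x points towards the fan box at the back, y along the panel to the left, z up. The grille measures 210 mm along x and 260 mm along y, with a lip 6 mm wide standing 12 mm above it all round. Behind it, from x = 112 mm on, the control panel slopes up at 25 degrees to the fan box, 92 mm above the bench.
- knob_cap (a point): Centre of the black cap of the fan's push-pull knob on the sloping panel: a cylinder 33 mm in diameter and 20 mm long on a thin stem. The point moves with the knob. z is the knob's axis and points outwards from the panel (25 degrees from vertical, leaning towards the grille and the robot's side), y is level. Pushed in, the cap's underside stands 8 mm off the panel and this point 18 mm off it.
- fan_knob (a joint): Travel of the push-pull knob in m: 0 pushed fully home (fan off), 0.018 pulled out to its detent (fan on). It snaps to whichever end is nearer, with the change-over at half travel; breaking it out of either end takes about 3 to 5 N along its axis. It starts pushed in.
- nest_tray_in (a point): Centre of the inner floor (7 mm above the bench) of the small square lipped wooden tray, fixed to the bench; inner floor 116 mm square, outside 130 mm square, 18 mm high. Axes along its sides, z up.
- sanding_block: Bystander among the beakers: wooden sanding block with a cork face, 50 x 90 x 26 mm, lying flat. Origin under its centre.
- rosette: Bystander among the beakers: carved wooden rosette, 46 mm in diameter, 14 mm high. Origin under its centre.
- wedge_offcut: Bystander among the beakers: wooden offcut 22 x 40 x 30 mm. Origin under its centre.
- solvent_can: Bystander: upright metal can, 72 mm in diameter, 130 mm tall, at the back of the bench. Origin under its centre.
- wax_tin: Bystander: flat tin, 80 mm in diameter, 32 mm tall. Origin under its centre.
- carved_scroll: Bystander: carved wooden scroll about 150 mm long and 64 mm high at the back of the bench. Origin under its middle.
- flat_brush: Bystander: brush lying on the bench between the robot and the beakers, up to about 30 mm high. Origin under its middle.
Mind the look-alikes: they are no part of the job. Leave any orange or yellow look-alike of the beaker_47 alone.

How it is judged:
By the outcome, as a careful person would: the job done as asked, in the order asked, and still so for the second after the job is handed in, with the robot touching nothing.
Of beaker_70, beaker_58, beaker_47, beaker_37 only 3 to 4 are there at a start; the rules pass over those that are not, and their reading is None.
At some moment in a run one of beaker_70, beaker_58, beaker_47, beaker_37 may be knocked a few centimetres aside while the robot is not near it.
It also fails if it takes over 210 s, if anything falls off the work surface, if the arm or the gripper's body presses on something with over 40 N, if the wrist force passes 120 N, or if a joint passes its speed limit or range.

ROBOT

A 6-joint arm with a two-finger parallel gripper is mounted at the origin on the work surface. World frame = base frame: x ahead of the robot, y to its left, z up, the work surface at z = 0. Lengths are in m, angles in rad, forces in N, time in s.
With the tool pointing down it reaches from about 0.275 to 0.85 m from the base axis. Payload 5.2 kg.
Tool frame: the origin (TCP) lies between the finger pads; the fingertips stand 17 mm ahead of it and the grasp point (between the pads) lies 2 mm behind it; z points along the fingers, y is the direction in which the jaws open and shut (so a half turn about z gives the same grasp; the last joint's range is limited). The gripper opens to 85 mm and grips with 20 to 120 N. Pads are 22 mm wide; open, the fingers measure 114 mm over their backs; the gripper's body (76 mm by 85 mm) begins 54 mm behind the grasp point. The pads swing forward as they close: fully open they stand 13 mm farther back than shut.
Start: joints at [1.109, 0.259, 1.535, -0, 1.348, -0.203], TCP at [0.141, 0.532, 0.248] pointing down, gripper open.
Joint ranges: [-3.14, 3.14], [-0.91, 2.08], [0.19, 2.58], [-1.22, 4.36], [0.22, 2.71], [-3.12, 3.12]. Speed limits (rad/s): [2.57, 2.57, 3.14, 3.14, 3.14, 3.14].

INTERFACE

Orientations are given as [roll, pitch, yaw] about the fixed x, y, z axes, in that order (R = Rz(yaw) Ry(pitch) Rx(roll)).
In Python, from workcell import * gives the robot as it stands.
- The arm moves only by the tool arm_command, never from a script. Its argument "rows" is a list of rows, each a list of 5 numbers: the closure, from 0 (fully open) to 1 (shut), then the shift along the world's x, y, z in units of 25 mm (1.0 is 25 mm), then the turn about the world's z in units of 6 degrees (1.0 is 6 degrees). A call has 1 to 8 rows; each row is the pose to reach, as a shift and turn from the pose commanded when the call began; what a row does not reach only later rows make up. A row lasts 1/10 s, in which the tool goes at most 50 mm and 8.59 degrees, less where a joint would pass 70% of its speed; a pose out of reach is approached as far as the arm can. A call with a gripper value outside its range is refused whole. The fingers move at their own pace and stop on an object; the grip force is fixed at half the most. Time passes only in rows, so rows that repeat a pose let the fingers close. It gives the time, the measured TCP pose, the force and the opening at its end, in the units of the state.
- state(): the state, without advancing time (a new reading comes with each control period).
- capture(name): name is "side" or "top" or "wrist"; returns (picture, depth): 420x560x3 uint8, red, green, blue; 420x560 float32, m along the optical axis (not along the pixel's ray), 0 where there is no reading.
- camera_info(name): a dict with "fx", "fy", "cx", "cy" (pixels), "R" (3x3) and "t" (3): a world point X has camera coordinates R X + t. Camera axes: x right, y down, z forward; pixel columns grow to the right and rows downward; lengths in m; the calibration is good to about 2 mm. A picture is of the moment at which its call begins: read the wrist's pose just before it. camera_info takes no time and is no camera call; for the wrist camera it gives the pose at the moment of the call.
- hand_in(): hands the job in, once; it reports no verdict.
Trained networks look in the newest picture that a camera, given by its name, has taken for a name from the list of things; names that differ only in an ending like _2 or _b are one class to them, and where a whole thing is asked for, a point or a joint stands for the part that bears it (a point fixed in the world has none). Each returns a list of dicts, best first, with "conf" (0 to 1); they miss things now and then, are a little off and sometimes report something else, mostly with a low value. They report only what shows in the picture. A call takes as long as a camera call. They do not tell look-alikes from the thing itself.
- trace(camera, target): "mask" (420x560 bool, what is visible of it) and "pixel" ([row, column] in pixels, amid what is visible of it).
- place_of(camera, target): "pixel" ([row, column] in pixels: a listed point, or the origin of a listed thing).
The state is a dict: "t": time; "joint_pos": joint angles; "qvel": joint speeds; "effort": joint torques, N m; "ee_pos": TCP position; "ee_rot": TCP orientation; "force": force on the tool from outside, world axes, zero at the start; "torque": the same for the moment, N m; "width": finger opening in m.
Only numpy, scipy, OpenCV 4.12 (cv2) and the standard library are available. Lean on these libraries where they do the work, as an engineer would, in place of code of your own. Each camera call takes 0.05 s, during which the arm holds its last target.

## Working session

There is one attempt and no reset: what is moved stays moved. The work goes in short steps, Python scripts to look and compute and a tool call to move; the robot and the scene stay as the last step left them, time stands still between calls to the robot, and variables do not carry over. Pictures are saved under pics/ and viewed, and the job is handed in when it is done.

Besides the shell and the picture viewer there is one more tool, called after "Call:" by a JSON object that holds its "op" and its "data". arm_command: Moves the arm, as the interface text tells. Its arguments: {"type":"object","properties":{"rows":{"type":"array"}},"required":["rows"]}

```bash
ls; mkdir -p pics; cat > h.py <<'E'
from workcell import *
import numpy as np, cv2
def snap(name,fn):
    ci=camera_info(name); p,d=capture(name); cv2.imwrite('pics/'+fn,p[:,:,::-1]); np.savez('/tmp/'+name,p=p,d=d,**{k:ci[k] for k in ci}); return p,d,ci
def w(ci,r,c,z):
    x=np.array([(c-ci['cx'])*z/ci['fx'],(r-ci['cy'])*z/ci['fy'],z]); return np.array(ci['R']).T@(x-np.array(ci['t']))
def cloud(ci,d):
    r,c=np.mgrid[:d.shape[0],:d.shape[1]]
    x=np.stack([(c-ci['cx'])*d/ci['fx'],(r-ci['cy'])*d/ci['fy'],d],-1)
    return (x-np.array(ci['t']))@np.array(ci['R'])
def atz(ci,r,c,z0):
    R=np.array(ci['R']);C=-R.T@np.array(ci['t']);v=R.T@np.array([(c-ci['cx'])/ci['fx'],(r-ci['cy'])/ci['fy'],1]);return C+v*(z0-C[2])/v[2]
E
python3 - <<'E'
from h import *
np.set_printoptions(precision=3,suppress=True)
for n in ['top','side']:
    p,d,ci=snap(n,n+'0.png'); P=cloud(ci,d)
    print(n,-np.array(ci['R']).T@ci['t'])
    for t in ['beaker_70','beaker_58','beaker_47','beaker_37','grille','knob_cap','nest_tray_in','sanding_block','rosette','wedge_offcut','solvent_can','wax_tin','carved_scroll','flat_brush']:
        for o in place_of(n,t)[:3]:
            if o['conf']<.2: continue
            r,c=o['pixel']; ri,ci_=int(round(r)),int(round(c)); print(t,round(o['conf'],2),np.round([r,c]),P[min(max(ri,0),419),min(max(ci_,0),559)],atz(ci,r,c,0.0))
print(state())
E
```

```text
pics
top [0.334 0.058 1.198]
beaker_70 0.93 [219. 250.] [0.519 0.121 0.019] [0.523 0.121 0.   ]
beaker_70 0.87 [177. 305.] [ 0.62  -0.007  0.02 ] [ 0.625 -0.007  0.   ]
beaker_70 0.82 [250. 306.] [ 0.448 -0.009  0.018] [ 0.45 -0.01  0.  ]
beaker_58 0.93 [219. 250.] [0.519 0.121 0.019] [0.523 0.121 0.   ]
beaker_58 0.87 [177. 305.] [ 0.62  -0.007  0.02 ] [ 0.625 -0.007  0.   ]
beaker_58 0.82 [250. 306.] [ 0.448 -0.009  0.018] [ 0.45 -0.01  0.  ]
beaker_47 0.93 [219. 250.] [0.519 0.121 0.019] [0.523 0.121 0.   ]
beaker_47 0.87 [177. 305.] [ 0.62  -0.007  0.02 ] [ 0.625 -0.007  0.   ]
beaker_47 0.82 [250. 306.] [ 0.448 -0.009  0.018] [ 0.45 -0.01  0.  ]
beaker_37 0.93 [219. 250.] [0.519 0.121 0.019] [0.523 0.121 0.   ]
beaker_37 0.87 [177. 305.] [ 0.62  -0.007  0.02 ] [ 0.625 -0.007  0.   ]
beaker_37 0.82 [250. 306.] [ 0.448 -0.009  0.018] [ 0.45 -0.01  0.  ]
grille 0.61 [220. 398.] [ 0.516 -0.217  0.041] [ 0.523 -0.228  0.   ]
knob_cap 0.71 [159. 378.] [ 0.644 -0.165  0.093] [ 0.669 -0.184  0.   ]
nest_tray_in 0.96 [261. 136.] [0.42  0.382 0.01 ] [0.421 0.384 0.   ]
nest_tray_in 0.45 [
[... 2598 characters left out ...]
 0.   ]
solvent_can 0.55 [224. 385.] [ 0.672 -0.084  0.076] [ 0.767 -0.003  0.   ]
wax_tin 0.88 [182. 270.] [0.67  0.329 0.012] [0.683 0.348 0.   ]
carved_scroll 0.65 [189. 334.] [0.765 0.176 0.022] [0.794 0.209 0.   ]
flat_brush 0.75 [262. 204.] [0.34  0.112 0.014] [0.35  0.129 0.   ]
{'t': 1.5, 'joint_pos': array([ 1.109,  0.259,  1.535, -0.   ,  1.348, -0.203]), 'qvel': array([ 0.001,  0.001, -0.   ,  0.   ,  0.001,  0.001]), 'effort': array([  0.   , -44.592, -29.088,  -0.   ,   0.001,   0.   ]), 'ee_pos': array([0.141, 0.532, 0.248]), 'ee_rot': array([3.142, 0.   , 2.883]), 'force': array([-0.743,  0.253, -0.685]), 'torque': array([ 0.011, -0.037, -0.041]), 'width': 0.08529686955697834}
```

View pics/top0.png

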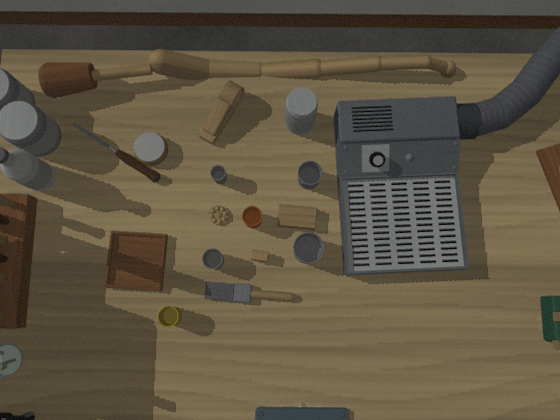

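View pics/side0.png

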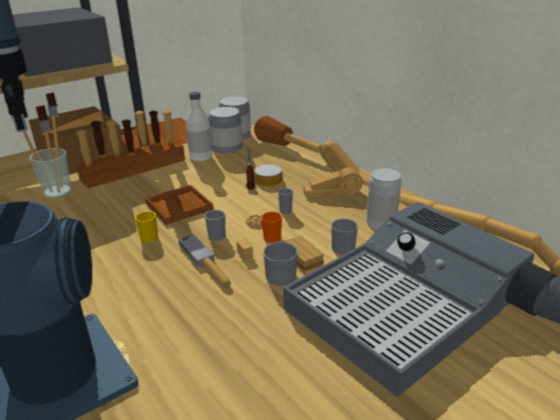

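```bash
cat >> h.py <<'E'
from scipy.optimize import least_squares
def rim(P,col,xy,h,rad,rr=0.07):
    m=(np.hypot(P[...,0]-xy[0],P[...,1]-xy[1])<rr)&(abs(P[...,2]-h)<0.006)
    q=P[m]
    if len(q)<8: return None
    f=least_squares(lambda v:np.hypot(q[:,0]-v[0],q[:,1]-v[1])-v[2],[q[:,0].mean(),q[:,1].mean(),rad],loss='soft_l1',f_scale=.002)
    return np.round(f.x,4),len(q),round(float(np.sqrt(np.mean(f.fun**2))),4),np.round(np.median(q[:,2]),4)
E
python3 - <<'E'
from h import *
np.set_printoptions(precision=4,suppress=True)
for n in ['top','side']:
    z=np.load('/tmp/%s.npz'%n); ci=z; P=cloud(ci,z['d'])
    for nm,xy,h,r in [('70',(.45,-.01),.062,.034),('58',(.625,-.007),.060,.028),('47',(.425,.21),.058,.0225),('37',(.62,.195),.056,.0175),('or',(.523,.12),.058,.0225),('yel',(.30,.30),.058,.0225)]:
        print(n,nm,rim(P,None,xy,h,r,.06))
    if n=='top':
        for r in range(100,285,8): print(r,P[r,400],P[r,378])
E
python3 - <<'E'
import cv2
p=cv2.imread('pics/top0.png'); cv2.imwrite('pics/z0.png',cv2.resize(p[80:340,90:490],None,fx=2,fy=2,interpolation=cv2.INTER_CUBIC))
E
```

```text
top 70 (array([ 0.4506, -0.011 ,  0.0333]), 125, 0.0008, np.float64(0.0622))
top 58 (array([ 0.6213, -0.015 ,  0.0274]), 109, 0.001, np.float64(0.0593))
top 47 (array([0.4249, 0.2014, 0.0218]), 85, 0.0009, np.float64(0.0575))
top 37 (array([0.6207, 0.1948, 0.0168]), 62, 0.0008, np.float64(0.0552))
top or (array([0.5209, 0.1154, 0.0218]), 80, 0.0008, np.float64(0.058))
top yel (array([0.2988, 0.2936, 0.0219]), 102, 0.0009, np.float64(0.057))
100 [ 0.7833 -0.2188  0.0918] [ 0.7835 -0.1692  0.0903]
108 [ 0.7641 -0.2181  0.0922] [ 0.7632 -0.1681  0.0933]
116 [ 0.7458 -0.2179  0.0904] [ 0.7446 -0.1678  0.0924]
124 [ 0.7263 -0.2169  0.0919] [ 0.7266 -0.1678  0.0898]
132 [ 0.7076 -0.2163  0.0918] [ 0.7055 -0.166   0.0966]
140 [ 0.6922 -0.2182  0.0814] [ 0.6893 -0.167   0.0892]
148 [ 0.6755 -0.2193  0.0748] [ 0.6747 -0.1691  0.0761]
156 [ 0.6582 -0.2198  0.0699] [ 0.6487 -0.1635  0.1015]
164 [ 0.6407 -0.2204  0.0652] [ 0.6343 -0.1659  0.0872]
172 [ 0.625  -0.2226  0.0534] [ 0.6252 -0.1727  0.0511]
180 [ 0.6095 -0.2253  0.0397] [ 0.6089 -0.1744  0.0404]
188 [ 0.5893 -0.2233  0.0453] [ 0.5909 
[... 444 characters left out ...]
427 -0.1705  0.0382]
260 [ 0.4251 -0.2196  0.038 ] [ 0.4246 -0.1699  0.0389]
268 [ 0.407  -0.2185  0.0399] [ 0.4068 -0.1697  0.0372]
276 [ 0.3909 -0.2264  0.0044] [ 0.3906 -0.176   0.0026]
284 [ 0.3728 -0.2268  0.0001] [ 0.3724 -0.176   0.0004]
side 70 (array([ 0.4493, -0.0129,  0.0334]), 235, 0.0015, np.float64(0.0605))
side 58 (array([ 0.6202, -0.0165,  0.0273]), 157, 0.0016, np.float64(0.0582))
side 47 (array([0.4236, 0.1993, 0.0221]), 132, 0.0017, np.float64(0.0566))
side 37 (array([0.6196, 0.1933, 0.0169]), 85, 0.0021, np.float64(0.0544))
side or (array([0.5195, 0.1138, 0.0221]), 129, 0.0016, np.float64(0.0565))
side yel (array([0.2975, 0.2917, 0.0219]), 141, 0.0018, np.float64(0.0567))
```

View pics/z0.png

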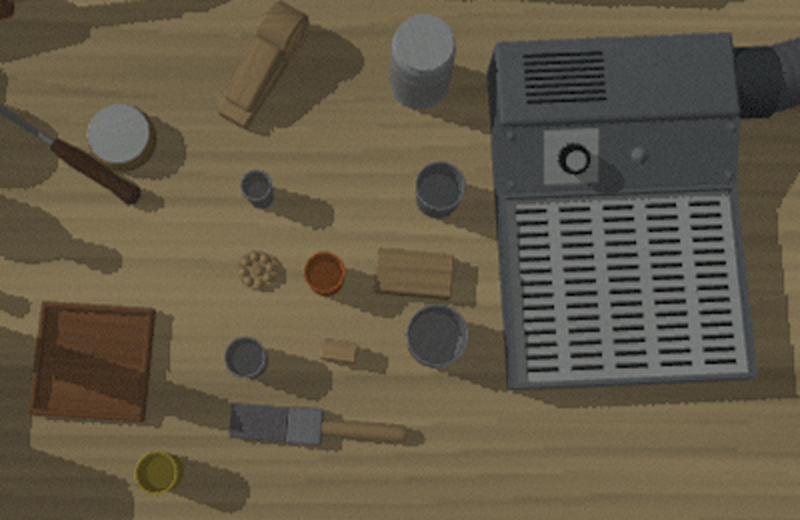

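```bash
python3 - <<'E'
from h import *
np.set_printoptions(precision=4,suppress=True)
z=np.load('/tmp/top.npz'); P=cloud(z,z['d'])
# box silhouette edges: left & right by row
L=[];Rr=[]
for r in range(185,265,2):
    c=np.where((P[r,:,2]>.03)&(P[r,:,2]<.075)&(P[r,:,1]<-.04)&(P[r,:,1]>-.4))[0]
    L.append(P[r,c[0]][:2]);Rr.append(P[r,c[-1]][:2])
for q in (L,Rr):
    q=np.array(q); f=np.polyfit(q[:,0],q[:,1],1); res=q[:,1]-np.polyval(f,q[:,0]); k=abs(res)<.004; f=np.polyfit(q[k,0],q[k,1],1); print('edge y=',f,np.degrees(np.arctan(f[0])),k.sum())
# front edge
F=[]
for c in range(350,460,2):
    r=np.where((P[:,c,2]>.03)&(P[:,c,0]>.35)&(P[:,c,0]<.5))[0]; F.append(P[r[-1],c][:2])
F=np.array(F); f=np.polyfit(F[:,1],F[:,0],1);res=F[:,0]-np.polyval(f,F[:,1]); k=abs(res)<.004; f=np.polyfit(F[k,1],F[k,0],1); print('front x=',f,-np.degrees(np.arctan(f[0])),k.sum())
# tray
m=(abs(P[...,0]-.42)<.09)&(abs(P[...,1]-.384)<.09)&(P[...,2]>.013)&(P[...,2]<.022)
print(cv2.minAreaRect(P[m][:,:2].astype(np.float32)),m.sum())
m=(abs(P[...,0]-.42)<.09)&(abs(P[...,1]-.384)<.09)&(P[...,2]>.004)&(P[...,2]<.022)
print(cv2.minAreaRect(P[m][:,:2].astype(np.float32)),m.sum())
# panel plane
m=(P[...,0]>.635)&(P[...,0]<.685)&(P[...,1]<-.23)&(P[...,1]>-.29); q=P[m]; A=np.c_[q[:,:2],np.ones(len(q))]; s=np.linalg.lstsq(A,q[:,2],rcond=None)[0]; 
r=q[:,2]-A@s;k=abs(r)<.004;s=np.linalg.lstsq(A[k],q[k,2],rcond=None)[0]; print('panel',s,np.degrees(np.arctan(np.hypot(s[0],s[1]))),np.degrees(np.arctan2(s[1],s[0])))
# knob points
m=(abs(P[...,0]-.645)<.04)&(abs(P[...,1]+.165)<.04); q=P[m]; h=q[:,2]-(q[:,:2]@s[:2]+s[2]); n=np.array([-s[0],-s[1],1]);n/=np.linalg.norm(n); h*=n[2]
k=(h>.022)&(h<.036); print('cap top',q[k].mean(0),k.sum(),h[k].mean(), 'centre',q[k].mean(0)-n*(h[k].mean()-.018),n, q[k].min(0),q[k].max(0))
z2=np.load('/tmp/side.npz'); P2=cloud(z2,z2['d']); m=(abs(P2[...,0]-.645)<.04)&(abs(P2[...,1]+.165)<.04); q=P2[m]; h=(q[:,2]-(q[:,:2]@s[:2]+s[2]))*n[2]; k=(h>.024)&(h<.036); print(q[k].mean(0),k.sum(),h[k].mean(),q[k].min(0),q[k].max(0))
for nm in ('top','side'):
    for o in trace(nm,'knob_cap')[:1]:
        zz=P if nm=='top' else P2; mm=o['mask']; print(nm,o['conf'],o['pixel'],mm.sum(),np.median(zz[mm],0))
E
```

```text
edge y= [ 0.0457 -0.1124] 2.6188702369100807 11
edge y= [ 0.0557 -0.3891] 3.1859628070427033 40
front x= [-0.0534  0.3884] 3.0592006963725598 55
((0.4226570129394531, 0.3824343979358673), (0.1316700428724289, 0.13001444935798645), 86.807373046875) 673
((0.4202403426170349, 0.38434484601020813), (0.17829486727714539, 0.17941834032535553), 89.34192657470703) 3193
panel [ 0.4622  0.0353 -0.2274] 24.868642662680564 4.369874835367615
cap top [ 0.6433 -0.1631  0.0935] 172 0.02671740871118947 centre [ 0.6469 -0.1628  0.0856] [-0.4193 -0.032   0.9073] [ 0.6275 -0.179   0.0835] [ 0.6584 -0.1467  0.1015]
[ 0.6411 -0.1656  0.0929] 179 0.027107923178136952 [ 0.6264 -0.1822  0.0849] [ 0.6574 -0.1486  0.0998]
top 0.53 [160.2, 377.1] 200 [ 0.6444 -0.162   0.0932]
side 0.75 [246.5, 406.2] 272 [ 0.64   -0.1698  0.0902]
```

Call:
{"op": "arm_command", "data": {"rows": [[0,10,-13.9,0,3],[0,10,-13.9,0,3],[0,10,-13.9,0,3],[0,10,-13.9,0,3],[0,10,-13.9,0,3],[0,10,-13.9,0,3],[0,10,-13.9,0,3],[0,10,-13.9,0,3]]}}

```text
t: 2.4
ee_pos: [0.3703, 0.212, 0.2487]
ee_rot: [3.141, 0.001, -3.086]
force: [1.2, 1.0, 0.2]
width: 0.0851
```

```bash
python3 -c "
from h import *
capture('top');s=state();print(s['ee_pos'],s['ee_rot'],s['t'])"
```

```text
[0.37537615 0.20603275 0.24874212] [-3.13693791  0.00417875 -3.09138058] 2.45
```

Call:
{"op": "arm_command", "data": {"rows": [[0,10.75,-14.8,0,0],[0,10.75,-14.8,0,0],[0,10.75,-14.8,0,0],[0,10.75,-14.8,0,0],[0,10.75,-14.8,0,0],[0,10.75,-14.8,0,0],[0,10.75,-14.8,0,0],[0,10.75,-14.8,0,0]]}}

```text
t: 3.25
ee_pos: [0.6056, -0.1114, 0.2483]
ee_rot: [3.141, 0.0, -3.087]
force: [-0.2, 0.7, 0.2]
width: 0.0853
```

```bash
cat > s.py <<'E'
from h import *
import sys
np.set_printoptions(precision=4,suppress=True)
p,d,ci=snap('wrist',sys.argv[1]); s=state(); print(s['t'],s['ee_pos'],np.degrees(s['ee_rot'][2]),s['force'],s['width'])
E
python3 s.py w1.png
```

```text
3.3 [ 0.6095 -0.1186  0.2471] -177.06841550655702 [ 4.5687 -5.0862  0.9577] 0.08523286160866879
```

View pics/w1.png

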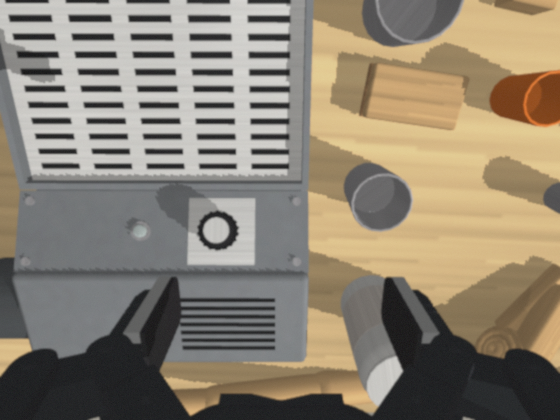

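```bash
python3 - <<'E'
from h import *
np.set_printoptions(precision=4,suppress=True)
z=np.load('/tmp/wrist.npz'); P=cloud(z,z['d']); q=P[218:246,203:232].reshape(-1,3)
print(P[231,217],atz(z,231,217,.0946)); 
for nm,xy,h,r in [('58',(.621,-.0157),.060,.028)]: print(rim(P,None,xy,h,r,.06))
E
```

```text
[ 0.6436 -0.164   0.0946] [ 0.6436 -0.164   0.0946]
(array([ 0.6211, -0.0175,  0.0273]), 778, 0.0008, np.float64(0.0597))
```

Call:
{"op": "arm_command", "data": {"rows": [[0,1.42,-1.83,0,0],[0,1.42,-1.83,-1.5,0],[0,1.42,-1.83,-3.2,0],[0,1.42,-1.83,-4.8,0],[0,1.42,-1.83,-4.8,0]]}}

```text
t: 3.8
ee_pos: [0.636, -0.1536, 0.1216]
ee_rot: [3.136, -0.012, -3.086]
force: [-0.7, 1.0, -0.1]
width: 0.0854
```

```bash
python3 s.py w2.png
```

```text
3.85 [ 0.6381 -0.1544  0.1254] -176.8292391850665 [-0.9596  0.1438  0.5924] 0.08498034762642102
```

View pics/w2.png

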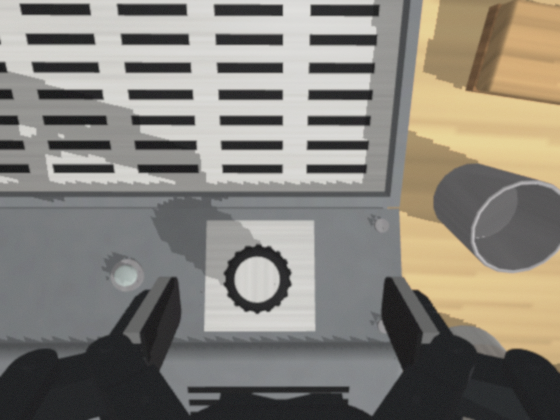

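Call:
{"op": "arm_command", "data": {"rows": [[0,0,0,0,0],[0,0,0,0,0]]}}

```text
t: 4.05
ee_pos: [0.6418, -0.156, 0.1316]
ee_rot: [-3.139, 0.005, -3.086]
force: [-0.3, -0.1, 0.2]
width: 0.0853
```

Call:
{"op": "arm_command", "data": {"rows": [[0,0.13,-0.32,0,0],[0,0.13,-0.32,-0.7,0],[0,0.13,-0.32,-1.4,0],[0,0.13,-0.32,-1.4,0],[0,0.13,-0.32,-1.4,0]]}}

```text
t: 4.55
ee_pos: [0.6438, -0.1641, 0.0943]
ee_rot: [-3.141, 0.001, -3.086]
force: [0.8, -0.3, 0.7]
width: 0.0854
```

```bash
python3 s.py w3.png
```

```text
4.6 [ 0.6442 -0.1642  0.0948] -176.83488110859926 [-0.4479  0.93   -0.4881] 0.08541950666198554
```

View pics/w3.png

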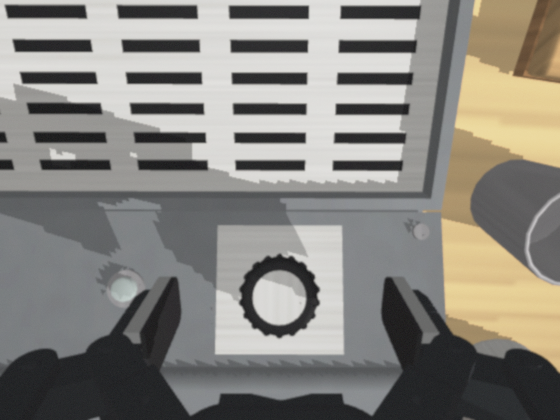

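Well centred. Close on the cap.

Call:
{"op": "arm_command", "data": {"rows": [[1,0,0,0,0],[1,0,0,0,0],[1,0,0,0,0],[1,0,0,0,0],[1,0,0,0,0],[1,0,0,0,0]]}}

```text
t: 5.2
ee_pos: [0.6436, -0.1648, 0.0944]
ee_rot: [-3.139, 0.001, -3.086]
force: [-1.8, -4.3, 5.3]
width: 0.0306
```

Call:
{"op": "arm_command", "data": {"rows": [[1,-0.08,0,0.18,0],[1,-0.17,-0.01,0.36,0],[1,-0.25,-0.01,0.55,0],[1,-0.34,-0.02,0.74,0],[1,-0.34,-0.02,0.74,0],[1,-0.34,-0.02,0.74,0]]}}

```text
t: 5.8
ee_pos: [0.6359, -0.1652, 0.1109]
ee_rot: [-3.14, 0.002, -3.087]
force: [4.9, -4.6, -7.2]
width: 0.0303
```

```bash
python3 s.py w4.png
```

```text
5.85 [ 0.6359 -0.1652  0.111 ] -176.85000144720328 [ 4.8617 -5.4049 -6.5154] 0.030258962265860338
```

View pics/w4.png

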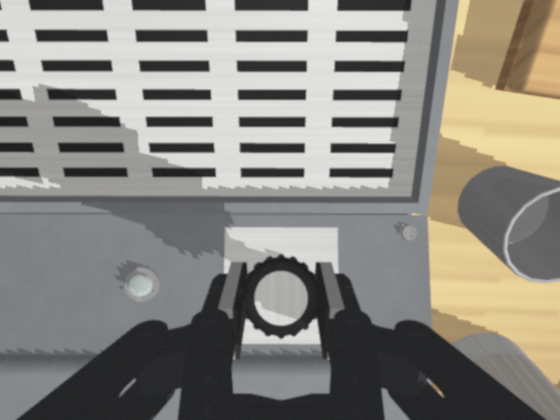

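Call:
{"op": "arm_command", "data": {"rows": [[0,0,0,0,0],[0,0,0,0,0],[0,0,0,0,0],[0,0,0,0,0],[0,0,0,2,0],[0,0,0,4,0],[0,0,0,4,0],[0,0,0,4,0]]}}

```text
t: 6.65
ee_pos: [0.6357, -0.1642, 0.2141]
ee_rot: [-3.14, 0.004, -3.086]
force: [-0.7, 0.1, -1.3]
width: 0.0856
```

```bash
python3 s.py w5.png; python3 - <<'E'
from h import *
np.set_printoptions(precision=4,suppress=True)
z=np.load('/tmp/wrist.npz'); P=cloud(z,z['d'])
m=(abs(P[...,0]-.64)<.03)&(abs(P[...,1]+.165)<.03)&(P[...,2]>.098)&(P[...,2]<.15); print(P[m].mean(0),m.sum(),P[m].min(0),P[m].max(0))
print(rim(P,None,(.621,-.0157),.060,.028,.06))
E
```

```text
6.7 [ 0.6347 -0.1638  0.2121] -176.81717389377428 [-0.3413 -0.7147 -1.0458] 0.08530033764008804
[ 0.6354 -0.1656  0.1104] 1800 [ 0.6207 -0.1826  0.0988] [ 0.6573 -0.1488  0.1173]
(array([ 0.6214, -0.0177,  0.0273]), 1168, 0.0008, np.float64(0.0596))
```

View pics/w5.png

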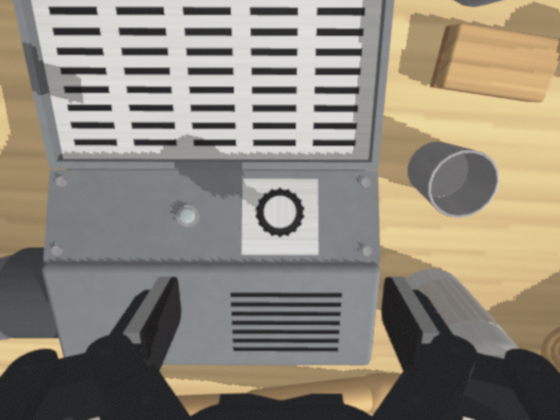

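```bash
python3 - <<'E'
from h import *
np.set_printoptions(precision=4,suppress=True)
z=np.load('/tmp/wrist.npz'); P=cloud(z,z['d'])
for r,c in [(282,165),(285,172),(282,395),(300,160),(320,150),(300,405),(340,140)]: print(r,c,P[r,c]-[.6350,-.164,.2125],z['d'][r,c])
m=(P[...,2]>.13)&(abs(P[...,0]-.635)<.06)&(abs(P[...,1]+.164)<.08)
print(m.sum(), P[m].min(0)-[.6350,-.164,.2125],P[m].max(0)-[.6350,-.164,.2125])
E
```

```text
282 165 [-0.0079 -0.046   0.0064] 0.13920183
285 172 [-0.0068 -0.0433  0.0066] 0.13943143
282 395 [-0.0134  0.0434  0.0071] 0.13809766
300 160 [-0.0082 -0.044   0.0187] 0.12750715
320 150 [-0.0083 -0.0436  0.0301] 0.11676039
300 405 [-0.0126  0.0439  0.018 ] 0.12812218
340 140 [-0.005  -0.0449  0.0358] 0.11240409
34795 [-0.0201 -0.0754 -0.002 ] [0.0149 0.074  0.0727]
```

Call:
{"op": "arm_command", "data": {"rows": [[0.12,-0.55,5.89,0,0],[0.12,-0.55,5.89,0,0],[0.12,-0.55,5.89,0,0],[0.12,-0.55,5.89,-2,0],[0.12,-0.55,5.89,-4,0],[0.12,-0.55,5.89,-4,0],[0.12,-0.55,5.89,-4,0],[0.12,-0.55,5.89,-4,0]]}}

```text
t: 7.5
ee_pos: [0.6225, -0.0175, 0.1138]
ee_rot: [-3.141, 0.003, -3.087]
force: [0.3, -0.6, 0.2]
width: 0.0752
```

```bash
python3 s.py w6.png; python3 - <<'E'
from h import *
np.set_printoptions(precision=4,suppress=True)
z=np.load('/tmp/wrist.npz'); P=cloud(z,z['d'])
print(rim(P,None,(.621,-.0157),.060,.028,.045))
E
```

```text
7.55 [ 0.6229 -0.0177  0.1144] -176.8713588272469 [ 0.5141 -1.5485  0.4208] 0.0750816220754389
(array([ 0.6209, -0.0167,  0.0272]), 2135, 0.0008, np.float64(0.06))
```

View pics/w6.png

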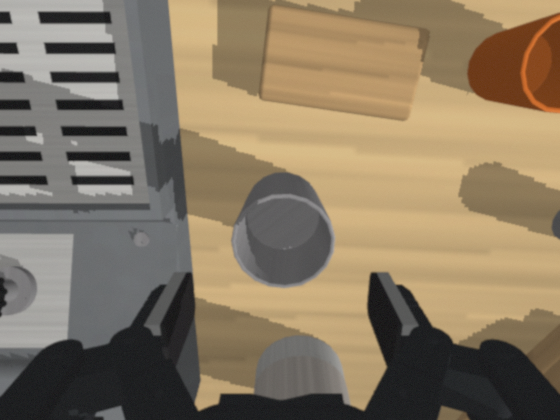

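Call:
{"op": "arm_command", "data": {"rows": [[0.12,-0.06,0.04,-1.2,0],[0.12,-0.06,0.04,-2.33,0],[0.12,-0.06,0.04,-2.33,0],[1,-0.06,0.04,-2.33,0],[1,-0.06,0.04,-2.33,0],[1,-0.06,0.04,-2.33,0],[1,-0.06,0.04,-2.33,0],[1,-0.06,0.04,-2.33,0]]}}

```text
t: 8.35
ee_pos: [0.6216, -0.0164, 0.0564]
ee_rot: [-3.14, 0.005, -3.086]
force: [-0.1, -1.3, 7.4]
width: 0.0545
```

Call:
{"op": "arm_command", "data": {"rows": [[1,0,0,0,0],[1,0,0,1,0],[1,0,0,3,0],[1,0,0,5,0],[1,0,0,5,0],[1,0,0,5,0]]}}

```text
t: 8.95
ee_pos: [0.6204, -0.016, 0.1808]
ee_rot: [-3.141, 0.004, -3.086]
force: [0.6, -0.3, -2.8]
width: 0.0547
```

```bash
python3 s.py w7.png; python3 -c "
import numpy as np
c=np.array([.512,-.222]);
for n,g in dict(b58=(.045,.07),b37=(.045,-.065),b47=(-.05,-.065),b70=(-.05,.065)).items(): print(n,c+g[0]*np.array([.9985,.054])+g[1]*np.array([-.054,.9985]))"
```

```text
9.0 [ 0.6191 -0.0157  0.1787] -176.8244774177139 [-0.4238 -0.4277 -2.2723] 0.05434098009731311
b58 [ 0.5531525 -0.149675 ]
b37 [ 0.5604425 -0.2844725]
b47 [ 0.465585  -0.2896025]
b70 [ 0.458565  -0.1597975]
```

View pics/w7.png

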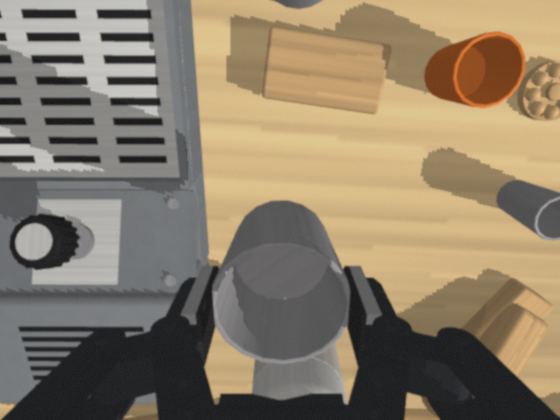

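Call:
{"op": "arm_command", "data": {"rows": [[1,-2.68,-5.36,0,0],[1,-2.68,-5.36,0,0],[1,-2.68,-5.36,0,0],[1,-2.68,-5.36,0,0],[1,-2.68,-5.36,-1.3,0],[1,-2.68,-5.36,-2.6,0],[1,-2.68,-5.36,-2.6,0],[1,-2.68,-5.36,-2.6,0]]}}

```text
t: 9.8
ee_pos: [0.5517, -0.149, 0.1122]
ee_rot: [3.139, -0.004, -3.086]
force: [0.4, 0.7, -1.3]
width: 0.0547
```

Call:
{"op": "arm_command", "data": {"rows": [[1,0,0,0,0],[1,0,0,-0.3,0],[1,0,0,-0.6,0],[1,0,0,-0.6,0],[1,0,0,-0.6,0]]}}

```text
t: 10.3
ee_pos: [0.5524, -0.1498, 0.0984]
ee_rot: [3.141, -0.0, -3.086]
force: [0.7, 0.2, -0.9]
width: 0.0542
```

Call:
{"op": "arm_command", "data": {"rows": [[1,0,0,-0.08,0],[1,0,0,-0.08,0],[0.1,0,0,-0.08,0],[0.1,0,0,-0.08,0],[0.1,0,0,-0.08,0],[0.1,0,0,1,0],[0.1,0,0,3,0],[0.1,0,0,4,0]]}}

```text
t: 11.1
ee_pos: [0.5539, -0.1505, 0.2024]
ee_rot: [-3.139, 0.004, -3.086]
force: [0.7, -1.1, 1.0]
width: 0.0771
```

```bash
python3 s.py w8.png; python3 - <<'E'
from h import *
np.set_printoptions(precision=4,suppress=True)
z=np.load('/tmp/wrist.npz'); P=cloud(z,z['d'])
print(rim(P,None,(.553,-.15),.100,.028,.045))
z,d,ci=snap('top','t1.png');P=cloud(ci,d)
for nm,xy,h,r in [('70',(.45,-.01),.062,.034),('47',(.425,.21),.058,.0225),('37',(.62,.195),.056,.0175)]: print(nm,rim(P,None,xy,h,r,.06))
E
```

```text
11.15 [ 0.5555 -0.1512  0.2061] -176.81702401629812 [ 2.2358 -0.6412  3.5059] 0.07704812313341547
(array([ 0.5523, -0.1501,  0.0272]), 1333, 0.0008, np.float64(0.1001))
70 (array([ 0.4507, -0.0111,  0.0333]), 124, 0.0008, np.float64(0.0618))
47 (array([0.4251, 0.2013, 0.0218]), 79, 0.0008, np.float64(0.0577))
37 (array([0.6207, 0.1948, 0.0168]), 63, 0.0009, np.float64(0.0551))
```

View pics/w8.png

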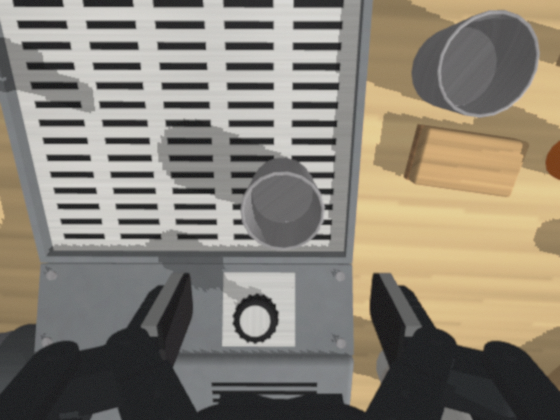

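Call:
{"op": "arm_command", "data": {"rows": [[0.1,2.72,13.76,0,0],[0.1,2.72,13.76,0,0],[0.1,2.72,13.76,0,0],[0.1,2.72,13.76,0,0],[0.1,2.72,13.76,0,0],[0.1,2.72,13.76,0,0],[0.1,2.72,13.76,0,0],[0.1,2.72,13.76,0,0]]}}

```text
t: 12.0
ee_pos: [0.62, 0.2005, 0.1971]
ee_rot: [3.139, -0.001, -3.08]
force: [0.9, -0.5, 0.5]
width: 0.0768
```

Call:
{"op": "arm_command", "data": {"rows": [[0.3,0,0,0,0],[0.3,0,0,-1.5,0],[0.3,0,0,-3,0],[0.3,0,0,-3.4,0],[0.3,0,0,-3.4,0],[0.3,0,0,-3.4,0]]}}

```text
t: 12.6
ee_pos: [0.6216, 0.1933, 0.115]
ee_rot: [3.142, 0.002, -3.087]
force: [0.1, -0.0, 0.2]
width: 0.0598
```

```bash
python3 s.py w9.png; python3 - <<'E'
from h import *
np.set_printoptions(precision=4,suppress=True)
z=np.load('/tmp/wrist.npz'); P=cloud(z,z['d'])
print(rim(P,None,(.62,.194),.056,.0175,.035))
E
```

```text
12.65 [0.622  0.1936 0.1157] -176.87854598321226 [ 0.242  -1.0926 -0.9526] 0.059777971682722496
(array([0.6205, 0.1935, 0.0168]), 1220, 0.0008, np.float64(0.056))
```

View pics/w9.png

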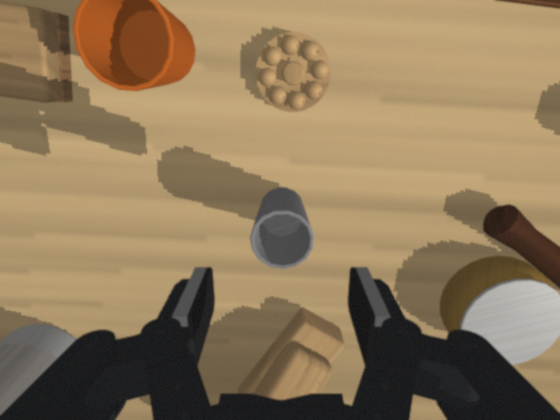

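Call:
{"op": "arm_command", "data": {"rows": [[0.3,-0.05,0,-1.2,0],[0.3,-0.05,0,-2.38,0],[0.3,-0.05,0,-2.38,0],[1,-0.05,0,-2.38,0],[1,-0.05,0,-2.38,0],[1,-0.05,0,-2.38,0],[1,-0.05,0,-2.38,0],[1,-0.05,0,-2.38,0]]}}

```text
t: 13.45
ee_pos: [0.6213, 0.1943, 0.0569]
ee_rot: [3.141, 0.005, -3.086]
force: [-0.2, -0.8, 6.9]
width: 0.034
```

Call:
{"op": "arm_command", "data": {"rows": [[1,0,0,0,0],[1,0,0,1,0],[1,0,0,3,0],[1,0,0,5,0],[1,0,0,6,0],[1,0,0,6,0],[1,0,0,6,0]]}}

```text
t: 14.15
ee_pos: [0.6193, 0.1942, 0.2049]
ee_rot: [3.141, 0.002, -3.086]
force: [-0.1, -0.8, -1.5]
width: 0.034
```

Call:
{"op": "arm_command", "data": {"rows": [[1,-1.4,-11.15,0,0],[1,-1.4,-11.15,0,0],[1,-1.4,-11.15,0,0],[1,-1.4,-11.15,0,0],[1,-1.4,-11.15,0,0],[1,-1.4,-11.15,0,0],[1,-1.4,-11.15,0,0],[1,-1.4,-11.15,0,0]]}}

```text
t: 14.95
ee_pos: [0.5832, -0.0849, 0.2021]
ee_rot: [3.14, -0.003, -3.088]
force: [-0.9, -0.1, -0.7]
width: 0.034
```

Call:
{"op": "arm_command", "data": {"rows": [[1,-1,-8,0,0],[1,-1,-8,0,0],[1,-1,-8,0,0],[1,-1,-8,0,0],[1,-1,-8,-1.2,0],[1,-1,-8,-2.6,0],[1,-1,-8,-3.4,0],[1,-1,-8,-3.4,0]]}}

```text
t: 15.75
ee_pos: [0.5574, -0.2812, 0.1143]
ee_rot: [3.135, -0.007, -3.085]
force: [-0.0, -0.1, -2.4]
width: 0.0339
```

Call:
{"op": "arm_command", "data": {"rows": [[1,0,0,0,0],[1,0,0,-0.4,0],[1,0,0,-0.4,0],[1,0,0,-0.4,0]]}}

```text
t: 16.15
ee_pos: [0.5596, -0.2845, 0.1096]
ee_rot: [-3.141, 0.001, -3.086]
force: [-0.6, -0.2, -0.6]
width: 0.0338
```

```bash
python3 s.py w10.png
```

```text
16.2 [ 0.5597 -0.2847  0.1098] -176.81629598010002 [ 0.6824  0.2115 -0.881 ] 0.0336064584604091
```

View pics/w10.png

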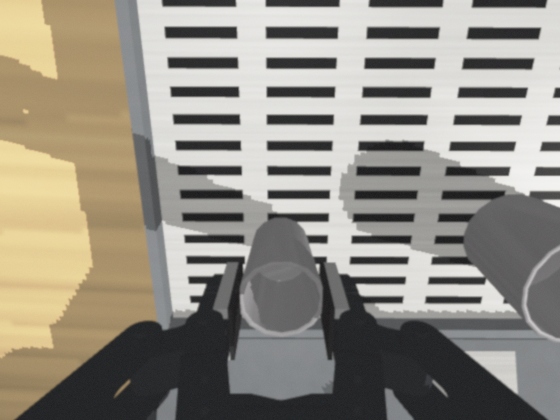

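Lower 12.5 mm, release, lift.

Call:
{"op": "arm_command", "data": {"rows": [[1,0,0,-0.25,0],[1,0,0,-0.5,0],[1,0,0,-0.5,0],[0.35,0,0,-0.5,0],[0.35,0,0,-0.5,0],[0.35,0,0,-0.5,0],[0.35,0,0,1,0],[0.35,0,0,2.8,0]]}}

```text
t: 17.0
ee_pos: [0.5579, -0.2836, 0.1772]
ee_rot: [3.137, -0.005, -3.086]
force: [1.4, -0.7, 1.3]
width: 0.0553
```

Call:
{"op": "arm_command", "data": {"rows": [[0.1,0,0,1.2,0],[0.1,0,0,1.2,0],[0.1,0,0,1.2,0]]}}

```text
t: 17.3
ee_pos: [0.5596, -0.2848, 0.2097]
ee_rot: [-3.14, 0.001, -3.086]
force: [-0.1, 0.2, -0.5]
width: 0.077
```

```bash
python3 s.py w11.png; python3 - <<'E'
from h import *
np.set_printoptions(precision=4,suppress=True)
z=np.load('/tmp/wrist.npz'); P=cloud(z,z['d'])
print(rim(P,None,(.56,-.2845),.096,.0175,.035))
z,d,ci=snap('top','t2.png');P=cloud(ci,d)
for nm,xy,h,r in [('70',(.45,-.01),.062,.034),('47',(.425,.21),.058,.0225),('58',(.5523,-.15),.1,.0285)]: print(nm,rim(P,None,xy,h,r,.06))
E
```

```text
17.35 [ 0.5589 -0.2843  0.2083] -176.83173656633159 [-0.5715  1.0885 -1.3028] 0.07653640550032136
(array([ 0.5589, -0.2857,  0.0168]), 734, 0.0008, np.float64(0.0961))
70 (array([ 0.4507, -0.011 ,  0.0333]), 123, 0.0008, np.float64(0.0615))
47 (array([0.425 , 0.2014, 0.0218]), 81, 0.0008, np.float64(0.0578))
58 (array([ 0.5527, -0.148 ,  0.0273]), 128, 0.001, np.float64(0.0991))
```

View pics/w11.png

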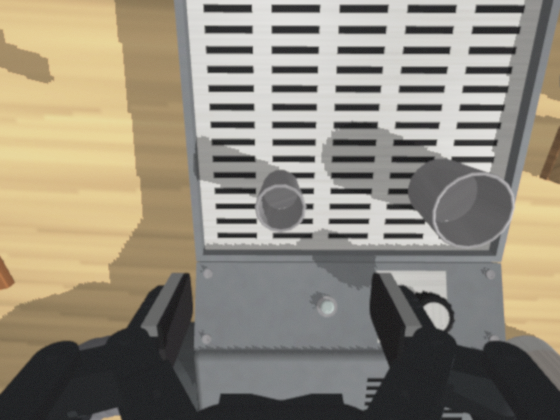

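Call:
{"op": "arm_command", "data": {"rows": [[0.1,-3.39,12.38,0,0],[0.1,-3.39,12.38,0,0],[0.1,-3.39,12.38,0,0],[0.1,-3.39,12.38,0,0],[0.1,-3.39,12.38,0,0],[0.1,-3.39,12.38,0,0],[0.1,-3.39,12.38,0,0],[0.1,-3.39,12.38,0,0]]}}

```text
t: 18.2
ee_pos: [0.4724, 0.0278, 0.2077]
ee_rot: [3.14, -0.003, -3.082]
force: [0.6, -0.6, 0.0]
width: 0.077
```

Call:
{"op": "arm_command", "data": {"rows": [[0.2,-2,7,0,0],[0.2,-2,7,0,0],[0.2,-2,7,0,0],[0.2,-2,7,0,0],[0.2,-2,7,-1.5,0],[0.2,-2,7,-3,0],[0.2,-2,7,-3.6,0],[0.2,-2,7,-3.6,0]]}}

```text
t: 19.0
ee_pos: [0.4227, 0.1986, 0.1158]
ee_rot: [-3.14, -0.007, -3.087]
force: [0.2, 0.3, -0.2]
width: 0.0684
```

Call:
{"op": "arm_command", "data": {"rows": [[0.2,0,0,0,0],[0.2,0,0,0,0]]}}

```text
t: 19.2
ee_pos: [0.4258, 0.1996, 0.1199]
ee_rot: [3.141, 0.002, -3.087]
force: [0.2, -0.6, -0.5]
width: 0.0685
```

```bash
python3 s.py w12.png; python3 - <<'E'
from h import *
np.set_printoptions(precision=4,suppress=True)
z=np.load('/tmp/wrist.npz'); P=cloud(z,z['d'])
print(rim(P,None,(.4243,.2),.058,.0225,.04))
E
```

```text
19.25 [0.4257 0.1997 0.1201] -176.86188367573553 [ 0.5972 -0.3986 -0.1378] 0.06842995047444579
(array([0.4242, 0.2002, 0.0217]), 1563, 0.0008, np.float64(0.0581))
```

View pics/w12.png

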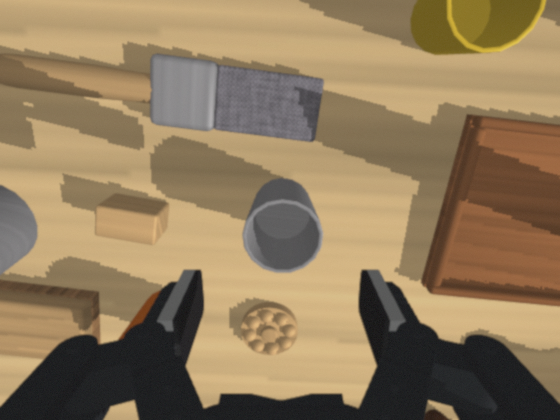

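Call:
{"op": "arm_command", "data": {"rows": [[0.2,-0.06,0.02,-1.3,0],[0.2,-0.06,0.02,-2.55,0],[0.2,-0.06,0.02,-2.55,0],[1,-0.06,0.02,-2.55,0],[1,-0.06,0.02,-2.55,0],[1,-0.06,0.02,-2.55,0],[1,-0.06,0.02,-2.55,0],[1,-0.06,0.02,-2.55,0]]}}

```text
t: 20.05
ee_pos: [0.4247, 0.2006, 0.0574]
ee_rot: [3.141, 0.004, -3.086]
force: [-0.8, -1.3, 7.6]
width: 0.044
```

Call:
{"op": "arm_command", "data": {"rows": [[1,0,0,0,0],[1,0,0,1,0],[1,0,0,3,0],[1,0,0,5,0],[1,0,0,6,0],[1,0,0,6,0],[1,0,0,6,0]]}}

```text
t: 20.75
ee_pos: [0.423, 0.2004, 0.2059]
ee_rot: [3.141, 0.002, -3.086]
force: [-0.6, -0.8, -1.7]
width: 0.0444
```

Call:
{"op": "arm_command", "data": {"rows": [[1,1,-12,0,0],[1,1,-12,0,0],[1,1,-12,0,0],[1,1,-12,0,0],[1,1,-12,0,0],[1,1,-12,0,0],[1,1,-12,0,0],[1,1,-12,0,0]]}}

```text
t: 21.55
ee_pos: [0.4469, -0.1003, 0.2033]
ee_rot: [3.139, -0.004, -3.09]
force: [-0.6, 0.0, -2.2]
width: 0.0441
```

Call:
{"op": "arm_command", "data": {"rows": [[1,0.66,-7.6,0,0],[1,0.66,-7.6,0,0],[1,0.66,-7.6,0,0],[1,0.66,-7.6,0,0],[1,0.66,-7.6,-1.2,0],[1,0.66,-7.6,-2.6,0],[1,0.66,-7.6,-3.4,0],[1,0.66,-7.6,-3.4,0]]}}

```text
t: 22.35
ee_pos: [0.4626, -0.2854, 0.1161]
ee_rot: [3.134, -0.007, -3.084]
force: [-1.4, 0.3, -1.7]
width: 0.0447
```

Call:
{"op": "arm_command", "data": {"rows": [[1,0,0,0,0],[1,0,0,-0.3,0],[1,0,0,-0.3,0],[1,0,0,-0.3,0]]}}

```text
t: 22.75
ee_pos: [0.4649, -0.2896, 0.1135]
ee_rot: [-3.141, 0.001, -3.086]
force: [-0.4, 0.8, -1.4]
width: 0.0439
```

```bash
python3 s.py w13.png
```

```text
22.8 [ 0.4649 -0.2897  0.1135] -176.82194774834886 [-0.3149  0.4951 -1.2389] 0.043867187237991545
```

View pics/w13.png

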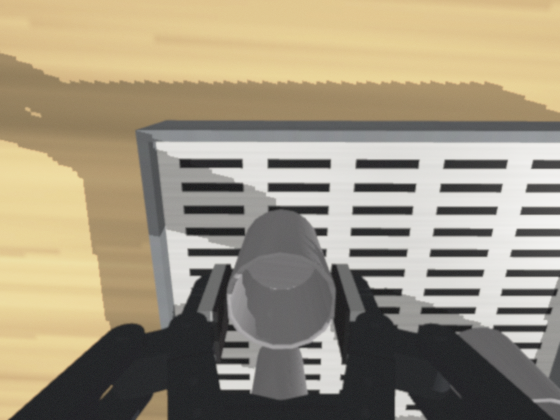

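Down 15.7 mm, release.

Call:
{"op": "arm_command", "data": {"rows": [[1,0,0,-0.3,0],[1,0,0,-0.63,0],[1,0,0,-0.63,0],[0.25,0,0,-0.63,0],[0.25,0,0,-0.63,0],[0.25,0,0,-0.63,0],[0.25,0,0,1,0],[0.25,0,0,2.8,0]]}}

```text
t: 23.6
ee_pos: [0.4634, -0.2885, 0.1817]
ee_rot: [3.137, -0.004, -3.086]
force: [1.3, -1.6, 0.6]
width: 0.064
```

Call:
{"op": "arm_command", "data": {"rows": [[0,0,0,1.2,0],[0,0,0,1.2,0],[0,0,0,1.2,0]]}}

```text
t: 23.9
ee_pos: [0.4647, -0.2897, 0.2132]
ee_rot: [-3.141, 0.001, -3.086]
force: [-0.4, -0.4, -0.8]
width: 0.0853
```

```bash
python3 s.py w14.png; python3 - <<'E'
from h import *
np.set_printoptions(precision=4,suppress=True)
z=np.load('/tmp/wrist.npz'); P=cloud(z,z['d'])
print(rim(P,None,(.465,-.29),.098,.0225,.035))
z,d,ci=snap('top','t3.png');P=cloud(ci,d)
for nm,xy,h,r in [('70',(.45,-.01),.062,.034),('58',(.5523,-.15),.1,.0285)]: print(nm,rim(P,None,xy,h,r,.06))
E
```

```text
23.95 [ 0.4641 -0.2891  0.212 ] -176.82555136343032 [-0.1085 -0.1489 -0.5372] 0.08542258316027489
(array([ 0.4646, -0.2901,  0.0217]), 948, 0.0008, np.float64(0.0981))
70 (array([ 0.4506, -0.0111,  0.0333]), 123, 0.0009, np.float64(0.0618))
58 (array([ 0.5528, -0.1481,  0.0274]), 122, 0.0009, np.float64(0.0997))
```

View pics/w14.png

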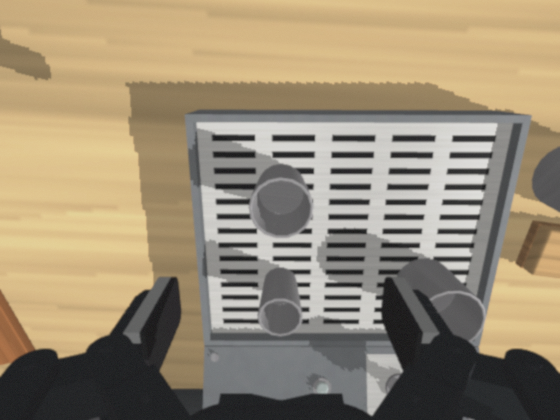

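Call:
{"op": "arm_command", "data": {"rows": [[0,-0.58,11.09,0,0],[0,-0.58,11.09,0,0],[0,-0.58,11.09,0,0],[0,-0.58,11.09,0,0],[0,-0.58,11.09,0,0],[0,-0.58,11.09,0,0],[0,-0.58,11.09,-1.7,0],[0,-0.58,11.09,-3.4,0]]}}

```text
t: 24.8
ee_pos: [0.4501, -0.0111, 0.1267]
ee_rot: [-3.141, 0.002, -3.083]
force: [1.2, -0.3, -0.9]
width: 0.0852
```

Call:
{"op": "arm_command", "data": {"rows": [[0,0,0,0,0],[0,0,0,0,0]]}}

```text
t: 25.0
ee_pos: [0.4491, -0.0121, 0.127]
ee_rot: [3.14, -0.004, -3.086]
force: [0.5, -0.2, 0.8]
width: 0.0854
```

```bash
python3 s.py w15.png; python3 - <<'E'
from h import *
np.set_printoptions(precision=4,suppress=True)
z=np.load('/tmp/wrist.npz'); P=cloud(z,z['d'])
print(rim(P,None,(.45,-.012),.062,.034,.05))
E
```

```text
25.05 [ 0.4504 -0.0126  0.1283] -176.84856589403122 [-0.0968  0.7255  0.6943] 0.08579359399313868
(array([ 0.4499, -0.0128,  0.0331]), 2333, 0.0008, np.float64(0.062))
```

View pics/w15.png

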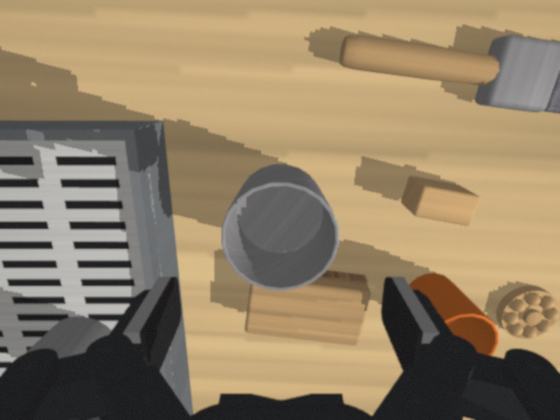

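Call:
{"op": "arm_command", "data": {"rows": [[0,0,-0.01,-1.6,0],[0,0,-0.01,-3.1,0],[0,0,-0.01,-3.1,0],[1,0,-0.01,-3.1,0],[1,0,-0.01,-3.1,0],[1,0,-0.01,-3.1,0],[1,0,-0.01,-3.1,0]]}}

```text
t: 25.75
ee_pos: [0.452, -0.0132, 0.0529]
ee_rot: [-3.14, 0.005, -3.086]
force: [-2.1, 0.4, 9.2]
width: 0.0672
```

Call:
{"op": "arm_command", "data": {"rows": [[1,0,0,0,0],[1,0,0,1,0],[1,0,0,3,0],[1,0,0,5,0],[1,0,0,5,0],[1,0,0,5,0]]}}

```text
t: 26.35
ee_pos: [0.4512, -0.0129, 0.1775]
ee_rot: [-3.14, 0.005, -3.086]
force: [-0.5, -0.2, -2.7]
width: 0.0674
```

Call:
{"op": "arm_command", "data": {"rows": [[1,0.28,-5.88,0,0],[1,0.28,-5.88,0,0],[1,0.28,-5.88,0,0],[1,0.28,-5.88,0,0],[1,0.28,-5.88,-1.3,0],[1,0.28,-5.88,-2.4,0],[1,0.28,-5.88,-2.4,0],[1,0.28,-5.88,-2.4,0]]}}

```text
t: 27.15
ee_pos: [0.4562, -0.1587, 0.1145]
ee_rot: [3.14, -0.003, -3.086]
force: [1.0, -0.1, -2.3]
width: 0.0675
```

Call:
{"op": "arm_command", "data": {"rows": [[1,0,0,0,0],[1,0,0,-0.3,0],[1,0,0,-0.5,0],[1,0,0,-0.5,0],[1,0,0,-0.5,0]]}}

```text
t: 27.65
ee_pos: [0.457, -0.1595, 0.1028]
ee_rot: [3.142, -0.0, -3.086]
force: [1.2, -0.6, -2.3]
width: 0.0675
```

Contact expected at ~0.0925.

Call:
{"op": "arm_command", "data": {"rows": [[1,0,0,-0.2,0],[1,0,0,-0.38,0],[1,0,0,-0.38,0],[0,0,0,-0.38,0],[0,0,0,-0.38,0],[0,0,0,-0.38,0],[0,0,0,0.2,0],[0,0,0,1,0]]}}

```text
t: 28.45
ee_pos: [0.4563, -0.1592, 0.1273]
ee_rot: [3.14, -0.002, -3.086]
force: [0.2, -0.2, -1.1]
width: 0.0851
```

Call:
{"op": "arm_command", "data": {"rows": [[0,0,0,2,0],[0,0,0,3.6,0],[0,0,0,3.6,0],[0,0,0,3.6,0]]}}

```text
t: 28.85
ee_pos: [0.4576, -0.1599, 0.2188]
ee_rot: [-3.14, 0.002, -3.086]
force: [-0.0, 0.8, -0.8]
width: 0.0854
```

```bash
python3 s.py w16.png; python3 - <<'E'
from h import *
np.set_printoptions(precision=4,suppress=True)
z=np.load('/tmp/wrist.npz'); P=cloud(z,z['d'])
m=(abs(P[...,0]-.635)<.025)&(abs(P[...,1]+.165)<.025)&(P[...,2]>.08)&(P[...,2]<.15)
L=[('70',(.457,-.16),.102,.034),('58',(.5523,-.15),.1,.0285),('47',(.465,-.29),.098,.0225),('37',(.56,-.285),.096,.0175)]
for nm,xy,h,r in L: print(nm,rim(P,None,xy,h,r,r+.012))
z,d,ci=snap('top','t3.png');P=cloud(ci,d)
for nm,xy,h,r in L: print(nm,rim(P,None,xy,h,r,r+.012))
snap('side','s3.png')
E
```

```text
28.9 [ 0.4568 -0.1594  0.2175] -176.82629865477844 [-0.8384  0.1012 -0.8244] 0.08532336386430438
70 (array([ 0.4555, -0.1598,  0.0331]), 1469, 0.0008, np.float64(0.1021))
58 (array([ 0.552 , -0.1503,  0.0273]), 1135, 0.0008, np.float64(0.0995))
47 (array([ 0.4646, -0.2893,  0.0218]), 1158, 0.0008, np.float64(0.0978))
37 (array([ 0.5586, -0.2851,  0.0169]), 389, 0.0008, np.float64(0.0954))
70 (array([ 0.4559, -0.1575,  0.0332]), 35, 0.0008, np.float64(0.1018))
58 (array([ 0.5527, -0.1482,  0.0275]), 123, 0.0009, np.float64(0.0992))
47 (array([ 0.4654, -0.2873,  0.0219]), 40, 0.0009, np.float64(0.0969))
37 None
```

View pics/s3.png

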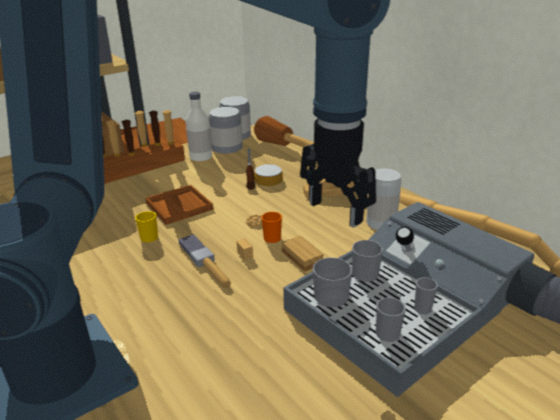

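Call:
{"op": "arm_command", "data": {"rows": [[1,7.07,-0.21,0,0],[1,7.07,-0.21,0,0],[1,7.07,-0.21,0,0],[1,7.07,-0.21,0,0],[1,7.07,-0.21,0,0],[1,7.07,-0.21,-1.2,0],[1,7.07,-0.21,-2.4,0],[1,7.07,-0.21,-2.4,0]]}}

```text
t: 29.8
ee_pos: [0.6296, -0.1633, 0.1517]
ee_rot: [3.136, -0.011, -3.086]
force: [-0.3, -0.3, -0.6]
width: 0.0001
```

Call:
{"op": "arm_command", "data": {"rows": [[1,0,0,0,0],[1,0,0,0,0],[1,0,0,0,0],[1,0,0,0,0],[1,0,0,0,0],[1,0,0,0,0],[1,0,0,0,0],[1,0,0,0,0]]}}

```text
t: 30.6
ee_pos: [0.6338, -0.1648, 0.1578]
ee_rot: [3.142, -0.0, -3.086]
force: [0.7, 0.9, 0.1]
width: 0.0002
```

Call:
{"op": "arm_command", "data": {"rows": [[1,0,0,0,0],[1,0,0,0,0],[1,0,0,0,0],[1,0,0,0,0],[1,0,0,0,0],[1,0,0,0,0],[1,0,0,0,0],[1,0,0,0,0]]}}

```text
t: 31.4
ee_pos: [0.6338, -0.1649, 0.1578]
ee_rot: [3.142, 0.0, -3.086]
force: [0.4, -1.0, -0.7]
width: -0.0001
```

Call:
{"op": "arm_command", "data": {"rows": [[1,0,0,0,0],[1,0,0,0,0],[1,0,0,0,0],[1,0,0,0,0],[1,0,0,0,0],[1,0,0,0,0],[1,0,0,0,0],[1,0,0,0,0]]}}

```text
t: 32.2
ee_pos: [0.6338, -0.1649, 0.1578]
ee_rot: [-3.142, -0.0, -3.086]
force: [0.2, 0.2, 0.2]
width: 0.0001
```

Call:
{"op": "arm_command", "data": {"rows": [[1,0,0,0,0],[1,0,0,0,0],[1,0,0,0,0],[1,0,0,0,0],[1,0,0,0,0],[1,0,0,0,0],[1,0,0,0,0],[1,0,0,0,0]]}}

```text
t: 33.0
ee_pos: [0.6338, -0.1649, 0.1578]
ee_rot: [3.142, -0.0, -3.086]
force: [0.1, -0.0, 0.4]
width: -0.0
```

```bash
python3 s.py w17.png;  python3 -c "
from h import *
snap('side','s4.png')"
```

```text
33.05 [ 0.6338 -0.1648  0.1578] -176.82775788169545 [-0.6162 -0.1961  0.514 ] 0.00022802411427830246
```

View pics/w17.png

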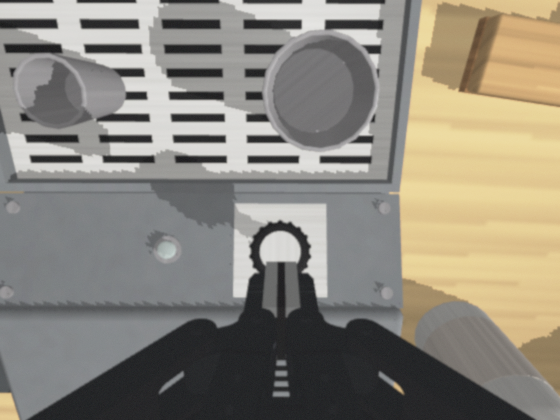

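View pics/s4.png

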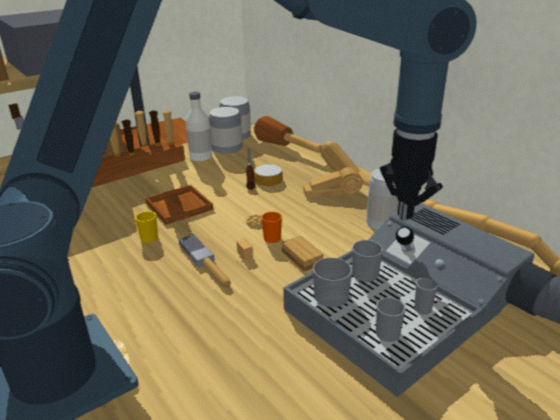

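Call:
{"op": "arm_command", "data": {"rows": [[1,0,0,-0.4,0],[1,0,0,-0.8,0],[1,0.08,0,-0.98,0],[1,0.17,0.01,-1.16,0],[1,0.25,0.01,-1.34,0],[1,0.33,0.02,-1.5,0],[1,0.33,0.02,-1.5,0],[1,0.33,0.02,-1.5,0]]}}

```text
t: 33.9
ee_pos: [0.6425, -0.1644, 0.1204]
ee_rot: [-3.141, 0.001, -3.086]
force: [0.5, -0.1, -0.1]
width: -0.0002
```

Call:
{"op": "arm_command", "data": {"rows": [[1,0.04,0,-0.08,0],[1,0.06,0,-0.14,0],[1,0.06,0,-0.14,0],[1,0.06,0,-0.14,0]]}}

```text
t: 34.3
ee_pos: [0.6436, -0.1644, 0.1169]
ee_rot: [-3.142, 0.0, -3.086]
force: [-0.2, 0.1, 0.8]
width: 0.0001
```

Call:
{"op": "arm_command", "data": {"rows": [[1,0.01,0,-0.04,0],[1,0.02,0,-0.08,0],[1,0.02,0,-0.08,0],[1,0.02,0,-0.08,0]]}}

```text
t: 34.7
ee_pos: [0.6441, -0.1644, 0.1148]
ee_rot: [3.142, -0.0, -3.086]
force: [0.4, -0.3, -0.1]
width: -0.0002
```

Call:
{"op": "arm_command", "data": {"rows": [[1,0,0,1,0],[1,0,0,3,0],[1,0,0,4,0],[0.3,0,0,4,0],[0,0,0,4,0],[0,0,0,4,0],[0,0,0,4,0]]}}

```text
t: 35.4
ee_pos: [0.6433, -0.164, 0.2129]
ee_rot: [3.14, -0.003, -3.086]
force: [0.9, 0.3, 0.1]
width: 0.0582
```

```bash
python3 s.py w18.png; python3 - <<'E'
from h import *
np.set_printoptions(precision=4,suppress=True)
z=np.load('/tmp/wrist.npz'); P=cloud(z,z['d'])
n=np.array([-.42,-.03,.907])
q=P[(abs(P[...,0]-.64)<.03)&(abs(P[...,1]+.165)<.03)&(P[...,2]<.13)]
h=(q[:,2]-(.4622*q[:,0]+.0353*q[:,1]-.2274))*.907
k=h>.02; print(q[k].mean(0),k.sum(),np.percentile(h[k],[50,90]),q[k].max(0))
E
```

```text
35.45 [ 0.6434 -0.1641  0.2131] -176.82939106713812 [-0.1219  0.6721  0.3647] 0.06535303990269378
[ 0.6431 -0.1652  0.0941] 1608 [0.0275 0.0286] [ 0.6612 -0.1482  0.1012]
```

View pics/w18.png

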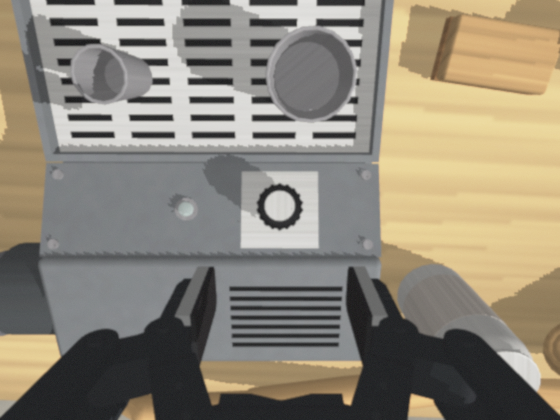

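Call:
{"op": "arm_command", "data": {"rows": [[0,-7.51,0.18,0,0],[0,-7.51,0.18,0,0],[0,-7.51,0.18,0,0],[0,-7.51,0.18,0,0],[0,-7.51,0.18,-1,0],[0,-7.51,0.18,-1.8,0],[0,-7.51,0.18,-1.8,0],[0,-7.51,0.18,-1.8,0]]}}

```text
t: 36.25
ee_pos: [0.4562, -0.1598, 0.1696]
ee_rot: [3.141, -0.001, -3.086]
force: [0.1, 0.2, 0.6]
width: 0.0855
```

Call:
{"op": "arm_command", "data": {"rows": [[0,0,0,0,0],[0,0,0,0,0]]}}

```text
t: 36.45
ee_pos: [0.4571, -0.1602, 0.1706]
ee_rot: [-3.141, 0.001, -3.086]
force: [-0.2, -1.1, -0.3]
width: 0.0851
```

```bash
python3 s.py w19.png; python3 - <<'E'
from h import *
np.set_printoptions(precision=4,suppress=True)
z=np.load('/tmp/wrist.npz'); P=cloud(z,z['d'])
print(rim(P,None,(.4555,-.16),.102,.034,.046))
E
```

```text
36.5 [ 0.457  -0.1601  0.1705] -176.81026939425 [ 0.4623  0.1948 -0.4604] 0.08539909794101243
(array([ 0.4555, -0.1597,  0.0331]), 2270, 0.0008, np.float64(0.102))
```

View pics/w19.png

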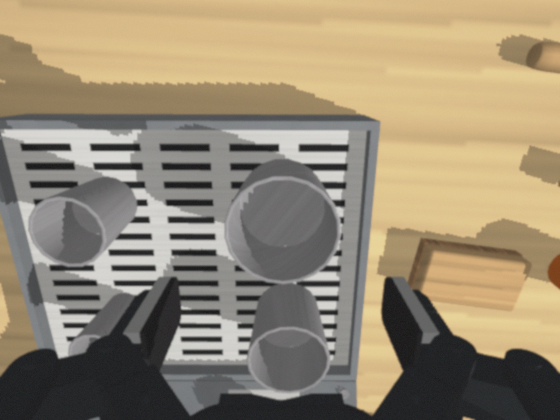

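Call:
{"op": "arm_command", "data": {"rows": [[0,-0.05,0.01,-1.6,0],[0,-0.05,0.01,-3.1,0],[0,-0.05,0.01,-3.1,0],[1,-0.05,0.01,-3.1,0],[1,-0.05,0.01,-3.1,0],[1,-0.05,0.01,-3.1,0],[1,-0.05,0.01,-3.1,0]]}}

```text
t: 37.2
ee_pos: [0.4565, -0.1604, 0.0942]
ee_rot: [-3.139, 0.003, -3.086]
force: [-0.2, 0.2, 5.7]
width: 0.0673
```

Call:
{"op": "arm_command", "data": {"rows": [[1,0,0,0,0],[1,0,0,1,0],[1,0,0,3,0],[1,0,0,5,0],[1,0,0,5,0],[1,0,0,5,0]]}}

```text
t: 37.8
ee_pos: [0.4556, -0.16, 0.2188]
ee_rot: [-3.139, 0.003, -3.086]
force: [-0.6, -0.1, -3.1]
width: 0.0672
```

Call:
{"op": "arm_command", "data": {"rows": [[1,-0.8,14,0,0],[1,-0.8,14,0,0],[1,-0.8,14,0,0],[1,-0.8,14,0,0],[1,-0.8,14,0,0],[1,-0.8,14,0,0],[1,-0.8,14,0,0],[1,-0.8,14,0,0]]}}

```text
t: 38.6
ee_pos: [0.4324, 0.1958, 0.2154]
ee_rot: [3.139, -0.004, -3.079]
force: [0.3, -0.6, -2.4]
width: 0.0675
```

Call:
{"op": "arm_command", "data": {"rows": [[1,-0.56,7.64,0,0],[1,-0.56,7.64,0,0],[1,-0.56,7.64,0,0],[1,-0.56,7.64,0,0],[1,-0.56,7.64,-1.2,0],[1,-0.56,7.64,-2.6,0],[1,-0.56,7.64,-4,0],[1,-0.56,7.64,-4.8,0]]}}

```text
t: 39.4
ee_pos: [0.4185, 0.3791, 0.0924]
ee_rot: [-3.138, -0.007, -3.086]
force: [0.3, -0.4, -2.4]
width: 0.0676
```

Call:
{"op": "arm_command", "data": {"rows": [[1,0,0,0,0],[1,0,0,0,0],[1,0,0,0,0]]}}

```text
t: 39.7
ee_pos: [0.422, 0.3815, 0.0983]
ee_rot: [3.141, 0.002, -3.087]
force: [0.1, 0.2, -1.4]
width: 0.0675
```

```bash
python3 s.py w20.png; python3 - <<'E'
from h import *
np.set_printoptions(precision=4,suppress=True)
z=np.load('/tmp/wrist.npz'); P=cloud(z,z['d'])
m=(abs(P[...,0]-.42)<.085)&(abs(P[...,1]-.384)<.085)&(P[...,2]>.013)&(P[...,2]<.022)
print(cv2.minAreaRect(P[m][:,:2].astype(np.float32)),m.sum())
E
```

```text
39.75 [0.4221 0.3816 0.0987] -176.84507073797462 [ 0.3763 -0.0794 -1.5199] 0.0672497551816824
((0.41334807872772217, 0.38171619176864624), (0.13073982298374176, 0.11213146150112152), 86.86470031738281) 6443
```

View pics/w20.png

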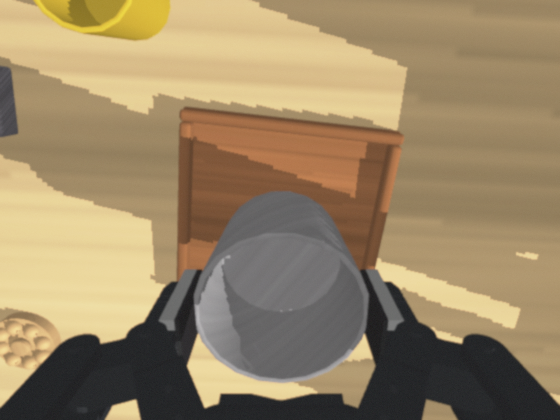

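Call:
{"op": "arm_command", "data": {"rows": [[1,0,0,-0.8,0],[1,0,0,-1.3,0],[1,0,0,-1.47,0],[1,0,0,-1.47,0],[0,0,0,-1.47,0],[0,0,0,-1.47,0],[0,0,0,-1.47,0],[0,0,0,-0.5,0]]}}

```text
t: 40.55
ee_pos: [0.4192, 0.3802, 0.0824]
ee_rot: [-3.139, -0.005, -3.086]
force: [0.8, 1.2, 0.1]
width: 0.0851
```

Call:
{"op": "arm_command", "data": {"rows": [[0,0,0,2,0],[0,0,0,4,0],[0,0,0,5.5,0],[0,0,0,5.5,0],[0,0,0,5.5,0]]}}

```text
t: 41.05
ee_pos: [0.4214, 0.3816, 0.2234]
ee_rot: [3.14, 0.002, -3.086]
force: [0.2, 0.0, -0.6]
width: 0.0855
```

```bash
python3 s.py w21.png; python3 - <<'E'
from h import *
np.set_printoptions(precision=4,suppress=True)
z=np.load('/tmp/wrist.npz'); P=cloud(z,z['d'])
print(rim(P,None,(.422,.382),.069,.034,.046))
z,d,ci=snap('top','t5.png');P=cloud(ci,d)
for nm,xy,h,r in [('58',(.5523,-.15),.1,.0285),('47',(.465,-.29),.098,.0225),('37',(.56,-.285),.096,.0175)]: print(nm,rim(P,None,xy,h,r,r+.012))
E
```

```text
41.1 [0.4207 0.3811 0.2217] -176.8279432146424 [ 0.2059 -0.2549 -0.0857] 0.08548590777219317
(array([0.4213, 0.3813, 0.0332]), 1080, 0.0008, np.float64(0.0691))
58 (array([ 0.5527, -0.1481,  0.0274]), 126, 0.001, np.float64(0.0992))
47 (array([ 0.4653, -0.2879,  0.0219]), 104, 0.0009, np.float64(0.0972))
37 (array([ 0.5594, -0.2834,  0.0168]), 75, 0.001, np.float64(0.0947))
```

View pics/w21.png

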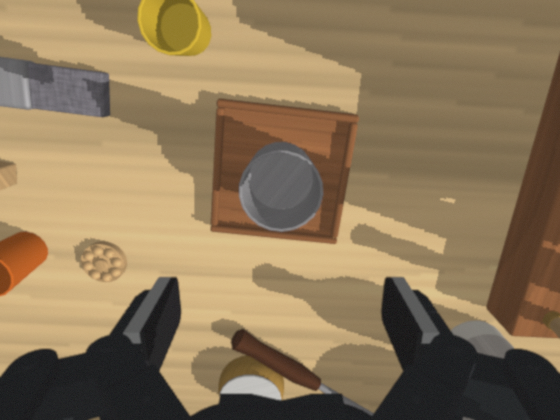

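Call:
{"op": "arm_command", "data": {"rows": [[0.1,3.4,-13.8,0,0],[0.1,3.4,-13.8,0,0],[0.1,3.4,-13.8,0,0],[0.1,3.4,-13.8,0,0],[0.1,3.4,-13.8,0,0],[0.1,3.4,-13.8,0,0],[0.1,3.4,-13.8,0,0],[0.1,3.4,-13.8,0,0]]}}

```text
t: 41.95
ee_pos: [0.5065, 0.0312, 0.2203]
ee_rot: [-3.14, -0.003, -3.092]
force: [-0.3, 0.3, -0.0]
width: 0.077
```

Call:
{"op": "arm_command", "data": {"rows": [[0.1,1.83,-7.45,0,0],[0.1,1.83,-7.45,0,0],[0.1,1.83,-7.45,0,0],[0.1,1.83,-7.45,0,0],[0.1,1.83,-7.45,-1,0],[0.1,1.83,-7.45,-2.2,0],[0.1,1.83,-7.45,-2.2,0],[0.1,1.83,-7.45,-2.2,0]]}}

```text
t: 42.75
ee_pos: [0.5511, -0.1488, 0.1661]
ee_rot: [3.14, -0.003, -3.086]
force: [0.0, 0.1, -0.3]
width: 0.0769
```

Call:
{"op": "arm_command", "data": {"rows": [[0.1,0,0,0,0],[0.1,0,0,0,0]]}}

```text
t: 42.95
ee_pos: [0.5527, -0.1497, 0.1688]
ee_rot: [-3.14, 0.002, -3.085]
force: [0.6, -0.1, -0.5]
width: 0.0768
```

```bash
python3 s.py w22.png; python3 - <<'E'
from h import *
np.set_printoptions(precision=4,suppress=True)
z=np.load('/tmp/wrist.npz'); P=cloud(z,z['d'])
print(rim(P,None,(.552,-.15),.100,.028,.04))
E
```

```text
43.0 [ 0.5526 -0.1497  0.1688] -176.7874731981359 [0.0729 0.5704 0.0403] 0.07657707966316737
(array([ 0.5522, -0.1501,  0.0272]), 1822, 0.0008, np.float64(0.1001))
```

Call:
{"op": "arm_command", "data": {"rows": [[0.1,-0.02,-0.02,-1.5,0],[0.1,-0.02,-0.02,-2.91,0],[0.1,-0.02,-0.02,-2.91,0],[1,-0.02,-0.02,-2.91,0],[1,-0.02,-0.02,-2.91,0],[1,-0.02,-0.02,-2.91,0],[1,-0.02,-0.02,-2.91,0],[1,-0.02,-0.02,-2.91,0]]}}

```text
t: 43.8
ee_pos: [0.5528, -0.1509, 0.0969]
ee_rot: [-3.14, 0.004, -3.086]
force: [-0.1, 1.9, 6.8]
width: 0.055
```

Call:
{"op": "arm_command", "data": {"rows": [[1,0,0,0,0],[1,0,0,1,0],[1,0,0,3,0],[1,0,0,5,0],[1,0,0,6,0],[1,0,0,6,0],[1,0,0,6,0]]}}

```text
t: 44.5
ee_pos: [0.551, -0.1503, 0.2445]
ee_rot: [-3.141, 0.0, -3.086]
force: [-0.1, 0.7, -2.3]
width: 0.0544
```

Call:
{"op": "arm_command", "data": {"rows": [[1,-3.4,13.8,0,0],[1,-3.4,13.8,0,0],[1,-3.4,13.8,0,0],[1,-3.4,13.8,0,0],[1,-3.4,13.8,0,0],[1,-3.4,13.8,0,0],[1,-3.4,13.8,0,0],[1,-3.4,13.8,0,0]]}}

```text
t: 45.3
ee_pos: [0.4627, 0.1993, 0.242]
ee_rot: [3.14, -0.006, -3.081]
force: [1.3, -0.4, -3.1]
width: 0.0546
```

Call:
{"op": "arm_command", "data": {"rows": [[1,-1.82,7.46,0,0],[1,-1.82,7.46,0,0],[1,-1.82,7.46,0,0],[1,-1.82,7.46,0,0],[1,-1.82,7.46,-1,0],[1,-1.82,7.46,-2.4,0],[1,-1.82,7.46,-3.6,0],[1,-1.82,7.46,-3.6,0]]}}

```text
t: 46.1
ee_pos: [0.417, 0.3783, 0.1479]
ee_rot: [-3.135, -0.012, -3.086]
force: [-0.7, -0.0, -3.1]
width: 0.0545
```

Call:
{"op": "arm_command", "data": {"rows": [[1,0,0,0,0],[1,0,0,0,0],[1,0,0,0,0]]}}

```text
t: 46.4
ee_pos: [0.422, 0.3815, 0.1563]
ee_rot: [3.14, 0.003, -3.087]
force: [0.5, -0.1, -1.3]
width: 0.0545
```

```bash
python3 s.py w23.png; python3 - <<'E'
from h import *
np.set_printoptions(precision=4,suppress=True)
ci=camera_info('wrist')
z=np.load('/tmp/wrist.npz'); P=cloud(z,z['d'])
print(rim(P,None,(.4213,.3813),.151,.0285,.04), rim(P,None,(.4213,.3813),.069,.034,.046))
p,d,ci=snap('top','t6.png');P=cloud(ci,d);print(rim(P,None,(.4213,.383),.069,.034,.046))
snap('side','s6.png')
E
```

```text
46.45 [0.4218 0.3815 0.1562] -176.84381216835197 [-0.2826  0.0138 -1.6428] 0.054922021747512845
(array([0.4211, 0.3814, 0.0272]), 4539, 0.0026, np.float64(0.1516)) (array([0.4211, 0.3813, 0.033 ]), 1015, 0.0008, np.float64(0.0693))
(array([0.422 , 0.3822, 0.0333]), 82, 0.001, np.float64(0.0682))
```

View pics/s6.png

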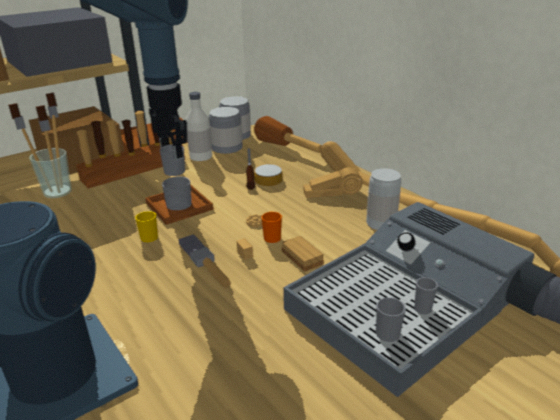

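View pics/w23.png

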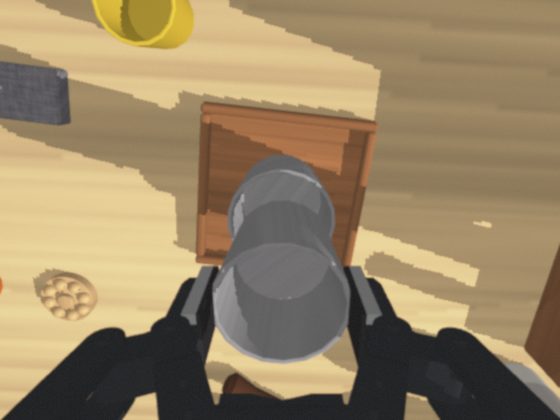

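Call:
{"op": "arm_command", "data": {"rows": [[1,0,0,-0.8,0],[1,0,0,-1.4,0],[1,0,0,-2,0],[1,0,0,-2.2,0],[1,0,0,-2.2,0],[1,0,0,-2.2,0]]}}

```text
t: 47.15
ee_pos: [0.4213, 0.3814, 0.1004]
ee_rot: [3.141, 0.001, -3.086]
force: [1.2, -0.2, -2.3]
width: 0.0544
```

Call:
{"op": "arm_command", "data": {"rows": [[1,0,0,-0.2,0],[1,0,0,-0.4,0],[1,0,0,-0.55,0],[1,0,0,-0.55,0],[1,0,0,-0.55,0]]}}

```text
t: 47.65
ee_pos: [0.4208, 0.3811, 0.0857]
ee_rot: [-3.141, -0.0, -3.086]
force: [0.0, -0.1, -2.1]
width: 0.0544
```

Call:
{"op": "arm_command", "data": {"rows": [[1,0,0,-0.08,0],[1,0,0,-0.14,0],[1,0,0,-0.14,0],[1,0,0,-0.14,0]]}}

```text
t: 48.05
ee_pos: [0.4209, 0.3812, 0.0824]
ee_rot: [3.141, 0.0, -3.086]
force: [0.6, 0.2, -1.6]
width: 0.0544
```

Call:
{"op": "arm_command", "data": {"rows": [[0.1,0,0,0,0],[0.1,0,0,0,0],[0.1,0,0,0,0],[0.1,0,0,0,0],[0.1,0,0,1,0],[0.1,0,0,3,0],[0.1,0,0,5,0],[0.1,0,0,5.5,0]]}}

```text
t: 48.85
ee_pos: [0.4233, 0.3827, 0.2262]
ee_rot: [3.137, 0.009, -3.086]
force: [0.4, 0.7, 0.4]
width: 0.077
```

Call:
{"op": "arm_command", "data": {"rows": [[0.1,0,0,0,0],[0.1,0,0,0,0]]}}

```text
t: 49.05
ee_pos: [0.4202, 0.3808, 0.2187]
ee_rot: [-3.141, -0.001, -3.086]
force: [0.2, 0.4, -0.3]
width: 0.077
```

```bash
python3 s.py w24.png; python3 - <<'E'
from h import *
np.set_printoptions(precision=4,suppress=True)
z=np.load('/tmp/wrist.npz'); P=cloud(z,z['d'])
print(rim(P,None,(.4213,.3813),.085,.0285,.04), rim(P,None,(.4213,.3813),.069,.034,.046))
p,d,ci=snap('top','t7.png');P=cloud(ci,d)
for nm,xy,h,r in [('47',(.465,-.29),.098,.0225),('37',(.56,-.285),.096,.0175)]: print(nm,rim(P,None,xy,h,r,r+.012))
E
```

```text
49.1 [0.4198 0.3805 0.2178] -176.8288783909542 [ 1.434  -0.099   0.0154] 0.07718922934834715
(array([0.4207, 0.3817, 0.0272]), 1023, 0.0008, np.float64(0.0851)) (array([0.4176, 0.3809, 0.0298]), 1293, 0.0032, np.float64(0.0694))
47 (array([ 0.4655, -0.2877,  0.0218]), 105, 0.001, np.float64(0.0973))
37 (array([ 0.5594, -0.2834,  0.0168]), 79, 0.001, np.float64(0.0951))
```

View pics/w24.png

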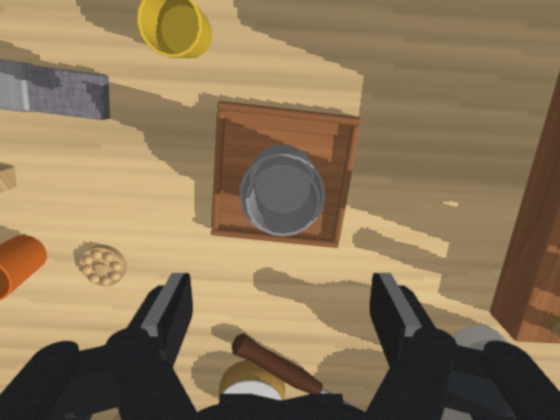

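Call:
{"op": "arm_command", "data": {"rows": [[0.2,1,-15,0,0],[0.2,1,-15,0,0],[0.2,1,-15,0,0],[0.2,1,-15,0,0],[0.2,1,-15,0,0],[0.2,1,-15,0,0],[0.2,1,-15,0,0],[0.2,1,-15,0,0]]}}

```text
t: 49.95
ee_pos: [0.4449, 0.0029, 0.2181]
ee_rot: [-3.142, -0.003, -3.089]
force: [1.2, 1.1, -0.6]
width: 0.0684
```

Call:
{"op": "arm_command", "data": {"rows": [[0.2,0.76,-11.82,0,0],[0.2,0.76,-11.82,0,0],[0.2,0.76,-11.82,0,0],[0.2,0.76,-11.82,0,0],[0.2,0.76,-11.82,0,0],[0.2,0.76,-11.82,0,0],[0.2,0.76,-11.82,-1.2,0],[0.2,0.76,-11.82,-2.2,0]]}}

```text
t: 50.75
ee_pos: [0.4638, -0.2907, 0.1618]
ee_rot: [3.139, -0.002, -3.089]
force: [0.3, -0.2, 0.3]
width: 0.0683
```

Call:
{"op": "arm_command", "data": {"rows": [[0.2,0,0,0,0],[0.2,0,0,0,0],[0.2,0,0,0,0]]}}

```text
t: 51.05
ee_pos: [0.4654, -0.2894, 0.1656]
ee_rot: [-3.141, 0.001, -3.086]
force: [0.4, -0.0, 0.3]
width: 0.0687
```

```bash
python3 s.py w25.png; python3 - <<'E'
from h import *
np.set_printoptions(precision=4,suppress=True)
z=np.load('/tmp/wrist.npz'); P=cloud(z,z['d'])
print(rim(P,None,(.4646,-.2895),.098,.0225,.035))
E
```

```text
51.1 [ 0.4655 -0.2895  0.166 ] -176.78927629148865 [-0.5702  0.2067  0.3557] 0.06850587081528325
(array([ 0.4646, -0.29  ,  0.0217]), 1465, 0.0008, np.float64(0.0981))
```

Call:
{"op": "arm_command", "data": {"rows": [[0.2,-0.03,-0.02,-1.5,0],[0.2,-0.03,-0.02,-2.76,0],[0.2,-0.03,-0.02,-2.76,0],[1,-0.03,-0.02,-2.76,0],[1,-0.03,-0.02,-2.76,0],[1,-0.03,-0.02,-2.76,0],[1,-0.03,-0.02,-2.76,0],[1,-0.03,-0.02,-2.76,0]]}}

```text
t: 51.9
ee_pos: [0.4653, -0.2906, 0.0983]
ee_rot: [-3.139, 0.003, -3.086]
force: [0.2, 1.8, 6.8]
width: 0.0442
```

Call:
{"op": "arm_command", "data": {"rows": [[1,0,0,0,0],[1,0,0,1,0],[1,0,0,3,0],[1,0,0,5,0],[1,0,0,6,0],[1,0,0,6,0],[1,0,0,6,0]]}}

```text
t: 52.6
ee_pos: [0.4642, -0.29, 0.2466]
ee_rot: [-3.14, 0.001, -3.086]
force: [-0.3, 0.3, -1.7]
width: 0.0442
```

Call:
{"op": "arm_command", "data": {"rows": [[1,-1,15,0,0],[1,-1,15,0,0],[1,-1,15,0,0],[1,-1,15,0,0],[1,-1,15,0,0],[1,-1,15,0,0],[1,-1,15,0,0],[1,-1,15,0,0]]}}

```text
t: 53.4
ee_pos: [0.4369, 0.0885, 0.244]
ee_rot: [3.14, -0.004, -3.084]
force: [0.1, -0.1, -1.2]
width: 0.044
```

Call:
{"op": "arm_command", "data": {"rows": [[1,-0.76,11.86,0,0],[1,-0.76,11.86,0,0],[1,-0.76,11.86,0,0],[1,-0.76,11.86,0,0],[1,-0.76,11.86,0,0],[1,-0.76,11.86,0,0],[1,-0.76,11.86,-1.5,0],[1,-0.76,11.86,-3,0]]}}

```text
t: 54.2
ee_pos: [0.419, 0.3832, 0.1686]
ee_rot: [-3.141, -0.0, -3.083]
force: [0.7, -0.1, -2.4]
width: 0.044
```

Call:
{"op": "arm_command", "data": {"rows": [[1,0,0,0,0],[1,0,0,0,0],[1,0,0,0,0],[1,0,0,0,0]]}}

```text
t: 54.6
ee_pos: [0.4214, 0.3819, 0.1729]
ee_rot: [3.14, 0.003, -3.087]
force: [0.6, -0.8, -1.7]
width: 0.0439
```

```bash
python3 s.py w26.png; python3 - <<'E'
from h import *
np.set_printoptions(precision=4,suppress=True)
z=np.load('/tmp/wrist.npz'); P=cloud(z,z['d']); s=state(); hz=s['ee_pos'][2]
print(rim(P,None,(.4207,.3815),hz-.0003,.0225,.024), rim(P,None,(.4207,.3815),.085,.0285,.036))
p,d,ci=snap('top','t8.png');P=cloud(ci,d)
for nm,xy,h,r in [('37',(.56,-.285),.096,.0175)]: print(nm,rim(P,None,xy,h,r,r+.012))
E
```

```text
54.65 [0.4212 0.3819 0.1728] -176.8661020872399 [ 0.6964  0.8922 -2.3009] 0.04439015253321105
(array([0.4207, 0.3817, 0.0218]), 3532, 0.0008, np.float64(0.1724)) (array([0.4206, 0.3817, 0.0271]), 864, 0.0008, np.float64(0.0853))
37 (array([ 0.5594, -0.2833,  0.0169]), 73, 0.0009, np.float64(0.0955))
```

View pics/w26.png

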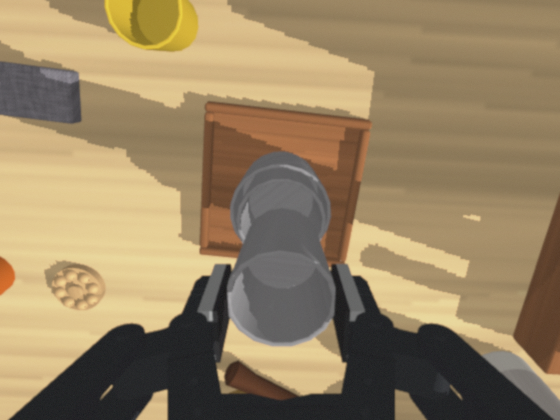

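Call:
{"op": "arm_command", "data": {"rows": [[1,0,0,-1,0],[1,0,0,-1.8,0],[1,0,0,-2.3,0],[1,0,0,-2.6,0],[1,0,0,-2.6,0],[1,0,0,-2.6,0],[1,0,0,-2.6,0]]}}

```text
t: 55.4
ee_pos: [0.4207, 0.382, 0.1069]
ee_rot: [3.141, 0.002, -3.086]
force: [0.7, 0.1, -0.6]
width: 0.0437
```

Call:
{"op": "arm_command", "data": {"rows": [[1,0,0,-0.1,0],[1,0,0,-0.2,0],[1,0,0,-0.2,0],[1,0,0,-0.2,0]]}}

```text
t: 55.8
ee_pos: [0.4205, 0.3819, 0.1014]
ee_rot: [3.141, 0.001, -3.086]
force: [-0.9, 0.7, 2.9]
width: 0.0441
```

Force reversed to +2.9 N: seated. Release.

Call:
{"op": "arm_command", "data": {"rows": [[0.2,0,0,0,0],[0.2,0,0,0,0],[0.2,0,0,0,0],[0.2,0,0,0,0],[0.2,0,0,1,0],[0.2,0,0,3,0],[0.2,0,0,4.5,0],[0.2,0,0,4.5,0]]}}

```text
t: 56.6
ee_pos: [0.4229, 0.3834, 0.2195]
ee_rot: [3.136, 0.01, -3.086]
force: [0.6, 1.3, 0.3]
width: 0.0683
```

Call:
{"op": "arm_command", "data": {"rows": [[0.2,0,0,0,0],[0.2,0,0,0,0]]}}

```text
t: 56.8
ee_pos: [0.4193, 0.3812, 0.212]
ee_rot: [-3.14, -0.002, -3.086]
force: [-0.1, 0.1, 0.4]
width: 0.0685
```

```bash
python3 s.py w27.png; python3 - <<'E'
from h import *
np.set_printoptions(precision=4,suppress=True)
z=np.load('/tmp/wrist.npz'); P=cloud(z,z['d'])
print(rim(P,None,(.4207,.3815),.101,.0225,.03), rim(P,None,(.4207,.3815),.085,.0285,.036))
p,d,ci=snap('top','t9.png');P=cloud(ci,d)
for nm,xy,h,r in [('37',(.56,-.285),.096,.0175)]: print(nm,rim(P,None,xy,h,r,r+.012))
E
```

```text
56.85 [0.4192 0.3811 0.2117] -176.82747907875566 [-0.1259  0.0638  0.3886] 0.06817532452215212
(array([0.4198, 0.3824, 0.0217]), 979, 0.0008, np.float64(0.1011)) (array([0.4172, 0.3812, 0.0238]), 1207, 0.0029, np.float64(0.0854))
37 (array([ 0.5595, -0.2834,  0.0169]), 78, 0.0009, np.float64(0.0948))
```

View pics/w27.png

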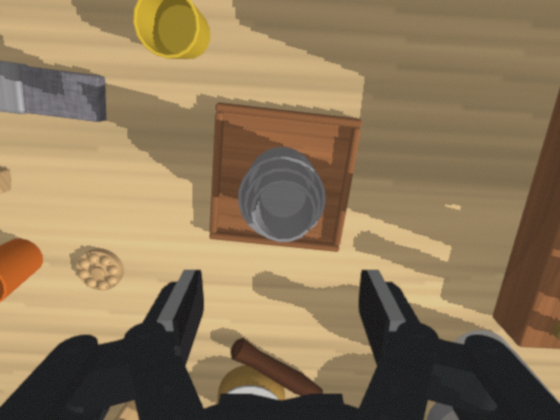

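Call:
{"op": "arm_command", "data": {"rows": [[0.3,3.1,-15,0.4,0],[0.3,3.1,-15,0.4,0],[0.3,3.1,-15,0.4,0],[0.3,3.1,-15,0.4,0],[0.3,3.1,-15,0.4,0],[0.3,3.1,-15,0.4,0],[0.3,3.1,-15,0.4,0],[0.3,3.1,-15,0.4,0]]}}

```text
t: 57.7
ee_pos: [0.4974, 0.0035, 0.2223]
ee_rot: [-3.141, -0.002, -3.088]
force: [-0.1, 1.1, -0.2]
width: 0.0597
```

Call:
{"op": "arm_command", "data": {"rows": [[0.3,2.45,-11.69,0,0],[0.3,2.45,-11.69,0,0],[0.3,2.45,-11.69,0,0],[0.3,2.45,-11.69,0,0],[0.3,2.45,-11.69,0,0],[0.3,2.45,-11.69,0,0],[0.3,2.45,-11.69,-1.2,0],[0.3,2.45,-11.69,-2.2,0]]}}

```text
t: 58.5
ee_pos: [0.5583, -0.2875, 0.1658]
ee_rot: [3.14, -0.001, -3.089]
force: [0.9, -0.2, -0.1]
width: 0.06
```

Call:
{"op": "arm_command", "data": {"rows": [[0.3,0,0,0,0],[0.3,0,0,0,0],[0.3,0,0,0,0]]}}

```text
t: 58.8
ee_pos: [0.5595, -0.2857, 0.1696]
ee_rot: [-3.14, 0.001, -3.086]
force: [-0.6, -0.3, -0.6]
width: 0.0596
```

```bash
python3 s.py w28.png; python3 - <<'E'
from h import *
np.set_printoptions(precision=4,suppress=True)
z=np.load('/tmp/wrist.npz'); P=cloud(z,z['d'])
print(rim(P,None,(.5587,-.2855),.096,.0175,.03))
E
```

```text
58.85 [ 0.5597 -0.2857  0.17  ] -176.79103082494203 [-0.0075 -1.0195  0.6845] 0.05956313780876199
(array([ 0.5589, -0.2856,  0.0168]), 1037, 0.0008, np.float64(0.096))
```

Call:
{"op": "arm_command", "data": {"rows": [[0.3,-0.03,0,-1.5,0],[0.3,-0.03,0,-2.95,0],[0.3,-0.03,0,-2.95,0],[1,-0.03,0,-2.95,0],[1,-0.03,0,-2.95,0],[1,-0.03,0,-2.95,0],[1,-0.03,0,-2.95,0],[1,-0.03,0,-2.95,0]]}}

```text
t: 59.65
ee_pos: [0.5596, -0.2864, 0.0974]
ee_rot: [-3.139, 0.004, -3.086]
force: [0.4, 0.8, 7.4]
width: 0.0339
```

Call:
{"op": "arm_command", "data": {"rows": [[1,0,0,0,0],[1,0,0,1,0],[1,0,0,3,0],[1,0,0,5,0],[1,0,0,6.5,0],[1,0,0,6.5,0],[1,0,0,6.5,0]]}}

```text
t: 60.35
ee_pos: [0.5584, -0.2859, 0.2588]
ee_rot: [-3.139, 0.003, -3.086]
force: [-0.0, -0.8, -2.1]
width: 0.0345
```

Call:
{"op": "arm_command", "data": {"rows": [[1,-3.1,15,0,0],[1,-3.1,15,0,0],[1,-3.1,15,0,0],[1,-3.1,15,0,0],[1,-3.1,15,0,0],[1,-3.1,15,0,0],[1,-3.1,15,0,0],[1,-3.1,15,0,0]]}}

```text
t: 61.15
ee_pos: [0.4781, 0.0923, 0.2553]
ee_rot: [3.14, -0.004, -3.085]
force: [0.3, -1.4, -0.5]
width: 0.0338
```

Call:
{"op": "arm_command", "data": {"rows": [[1,-2.48,11.72,0,0],[1,-2.48,11.72,0,0],[1,-2.48,11.72,0,0],[1,-2.48,11.72,0,0],[1,-2.48,11.72,0,0],[1,-2.48,11.72,0,0],[1,-2.48,11.72,-1.4,0],[1,-2.48,11.72,-2.8,0]]}}

```text
t: 61.95
ee_pos: [0.4172, 0.384, 0.185]
ee_rot: [-3.141, -0.001, -3.083]
force: [-0.2, 0.6, -1.5]
width: 0.0341
```

Call:
{"op": "arm_command", "data": {"rows": [[1,0,0,0,0],[1,0,0,0,0],[1,0,0,0,0],[1,0,0,0,0]]}}

```text
t: 62.35
ee_pos: [0.4198, 0.3825, 0.1889]
ee_rot: [3.14, 0.003, -3.087]
force: [0.3, -0.3, -0.8]
width: 0.0341
```

```bash
python3 s.py w29.png; python3 - <<'E'
from h import *
np.set_printoptions(precision=4,suppress=True)
z=np.load('/tmp/wrist.npz'); P=cloud(z,z['d']); s=state(); hz=s['ee_pos'][2]
print(rim(P,None,(.42,.382),hz-.0014,.0175,.019), rim(P,None,(.42,.382),.101,.0225,.03))
E
```

```text
62.4 [0.4196 0.3825 0.1888] -176.87295247082372 [-0.2264 -0.538  -2.1212] 0.034304236660346925
(array([0.4193, 0.3824, 0.0168]), 2628, 0.0008, np.float64(0.1874)) (array([0.4197, 0.3824, 0.0217]), 748, 0.0008, np.float64(0.1013))
```

View pics/w29.png

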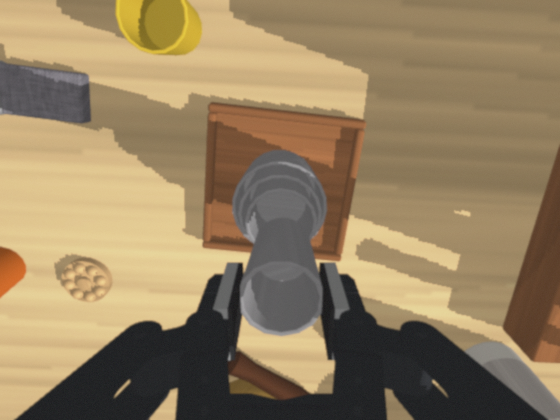

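Aligned. Lower .1888 → ~.1235, then to .1185.

Call:
{"op": "arm_command", "data": {"rows": [[1,0,0,-1,0],[1,0,0,-1.8,0],[1,0,0,-2.3,0],[1,0,0,-2.6,0],[1,0,0,-2.6,0],[1,0,0,-2.6,0],[1,0,0,-2.6,0]]}}

```text
t: 63.1
ee_pos: [0.4192, 0.3828, 0.1231]
ee_rot: [3.141, 0.002, -3.086]
force: [0.1, -0.3, 0.2]
width: 0.0338
```

Call:
{"op": "arm_command", "data": {"rows": [[1,0,0,-0.1,0],[1,0,0,-0.18,0],[1,0,0,-0.18,0],[1,0,0,-0.18,0]]}}

```text
t: 63.5
ee_pos: [0.419, 0.3827, 0.1184]
ee_rot: [3.141, 0.001, -3.086]
force: [-0.7, -1.1, 5.9]
width: 0.0338
```

Call:
{"op": "arm_command", "data": {"rows": [[0.3,0,0,0,0],[0.3,0,0,0,0],[0.3,0,0,0,0],[0.3,0,0,0,0],[0.3,0,0,1,0],[0.3,0,0,3,0],[0.3,0,0,5,0],[0.3,0,0,5,0]]}}

```text
t: 64.3
ee_pos: [0.4219, 0.3845, 0.2503]
ee_rot: [3.135, 0.012, -3.086]
force: [-0.0, -0.5, 0.1]
width: 0.0596
```

Call:
{"op": "arm_command", "data": {"rows": [[0.2,0,-6,2,0],[0.2,0,-6,2,0],[0.2,0,-6,2,0],[0.2,0,-6,2,0],[0.2,0,-6,2,0],[0.2,0,-6,2,0]]}}

```text
t: 64.9
ee_pos: [0.4185, 0.2329, 0.292]
ee_rot: [3.141, -0.001, -3.087]
force: [0.2, 0.2, 0.0]
width: 0.0682
```

```bash
python3 s.py w30.png; python3 - <<'E'
from h import *
np.set_printoptions(precision=4,suppress=True)
for n in ('top','side'):
    p,d,ci=snap(n,n+'9.png');P=cloud(ci,d)
    for h,r in ((.117,.0175),(.101,.0225),(.085,.028),(.069,.034)): print(n,h,rim(P,None,(.42,.382),h,r,.045))
    for t in ['sanding_block','rosette','wedge_offcut','flat_brush','solvent_can','wax_tin','carved_scroll']:
        o=place_of(n,t)
        if o: print(t,np.round(o[0]['pixel'],1),round(o[0]['conf'],2))
    for nm,xy in (('or',(.52,.115)),('yel',(.298,.293))): print(nm,rim(P,None,xy,.058,.0225,.05))
p=cv2.imread('pics/side9.png'); cv2.imwrite('pics/z9.png',cv2.resize(p[130:330,100:540],None,fx=1.8,fy=1.8))
E
```

```text
64.95 [0.4183 0.2333 0.2918] -176.79260973206564 [ 0.4505 -0.391  -0.4067] 0.0685522026449927
top 0.117 (array([0.4189, 0.3843, 0.0166]), 27, 0.001, np.float64(0.1159))
top 0.101 (array([0.4164, 0.3824, 0.0171]), 41, 0.0021, np.float64(0.1001))
top 0.085 (array([0.4078, 0.3807, 0.0151]), 74, 0.0047, np.float64(0.0843))
top 0.069 (array([0.4221, 0.384 , 0.0321]), 70, 0.0049, np.float64(0.069))
sanding_block [215.3 295.3] 0.74
rosette [215.3 220.2] 0.79
wedge_offcut [255.1 263.1] 0.74
flat_brush [291.6 249.5] 0.85
solvent_can [121.4 296. ] 0.87
wax_tin [149.2 150.7] 0.71
carved_scroll [115.1 221.7] 0.68
or (array([0.5209, 0.1153, 0.0217]), 77, 0.0007, np.float64(0.0579))
yel (array([0.2987, 0.294 , 0.0215]), 54, 0.0009, np.float64(0.0575))
side 0.117 (array([0.4178, 0.3827, 0.017 ]), 92, 0.0019, np.float64(0.1147))
side 0.101 (array([0.4196, 0.3819, 0.02  ]), 114, 0.0034, np.float64(0.101))
side 0.085 (array([0.4207, 0.3826, 0.0264]), 139, 0.0036, np.float64(0.0846))
side 0.069 (array([0.4213, 0.3829, 0.0323]), 170, 0.004, np.float64(0.0686))
sanding_block [179.6 178. ] 0.61
rosette [223.7 254.8] 0.66
wedge_offcut [258.1 247.2] 0.57
flat_brush [262.1 204.9] 0.69
solvent_can [220.8 381.6] 0.91
wax_tin [178.3 270.4] 0.56
carved_scroll [192.5 336.7] 0.83
or (array([0.5196, 0.114 , 0.0219]), 126, 0.0017, np.float64(0.0565))
yel (array([0.2969, 0.2919, 0.0218]), 137, 0.0016, np.float64(0.0565))
```

View pics/z9.png

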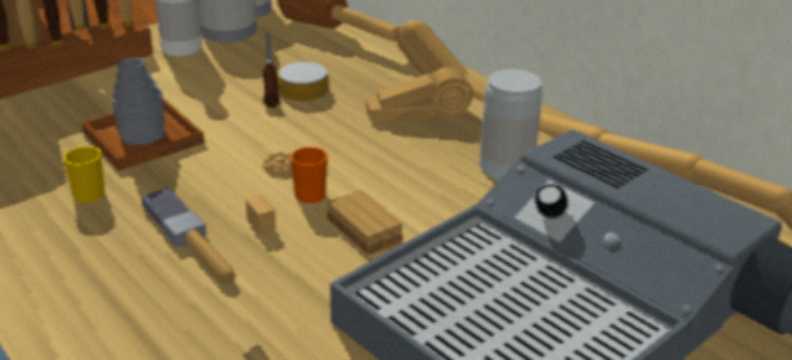

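View pics/top9.png

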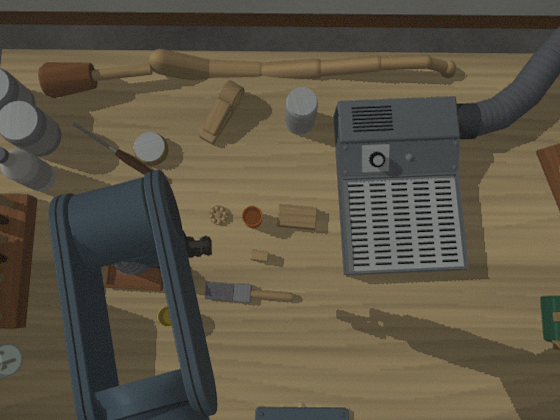

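```bash
python3 - <<'E'
from h import *
np.set_printoptions(precision=4,suppress=True)
for n in ('top','side'):
    z=np.load('/tmp/%s.npz'%n);P=cloud(z,z['d'])
    q=P[(abs(P[...,0]-.645)<.04)&(abs(P[...,1]+.165)<.04)]; h=(q[:,2]-(.4622*q[:,0]+.0353*q[:,1]-.2274))*.907
    k=(h>.0225)&(h<.06); print(n,q[k].mean(0),k.sum(),np.percentile(h[k],[10,50,90]))
E
```

```text
top [ 0.6437 -0.1633  0.0936] 168 [0.0239 0.0267 0.0291]
side [ 0.6408 -0.1662  0.0927] 194 [0.0245 0.027  0.0293]
```

Knob matches its starting readings (0.6433, −0.1631, 0.0935 / 0.0267). Hand in.

```bash
python3 -c "
from workcell import *
print(state()['t'],hand_in())"
```

```text
the job is handed in; nothing more can be done
65.75 None
```

The job is done and handed in at t = 65.8 s, with all four beakers present and put away. The hand-in gave no verdict.

- **Fan on:** I pulled the knob out 18 mm, and the wrist camera confirmed it stayed out.
- **Airing:** beakers 58, 37, 47 and 70 went onto the grille upright, side by side. They stood there together for about 5 s.
- **Fan off:** I pushed the knob back in. I felt no force at the end of the push. The wrist, top and side cameras all put the cap back within about 1 mm of its starting position.
- **Nesting:** the beakers stand in the tray as 70, 58, 47, 37, each inside the next larger. Rim heights measured as each was placed were 69, 85 and 101 mm for the first three, as expected when fully seated. The 37's read 115–116 mm in the last top and side pictures, against an expected 117 mm. The arm partly hid the stack in the last top view, so some rim fits there were rough.
- **Other things on the bench:** the orange and yellow look-alikes did not move. In the last pictures, the other bystanders' detected positions match the start to within a few pixels. The exception is one low-confidence side-view detection of the sanding block that landed on the beaker stack. In the pictures the block is where it was.

No beaker appeared to be knocked aside during the run.

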